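Clear the draining board and lay the grinding drums on it, chocked

ROBOT

A 7-joint arm with a two-finger parallel gripper is mounted at the origin on the work surface. World frame = base frame: x ahead of the robot, y to its left, z up, the work surface at z = 0. Lengths are in m, angles in rad, forces in N, time in s.
With the tool pointing down it reaches from about 0.4 to 0.875 m from the base axis. Payload 19.3 kg.
Tool frame: the origin (TCP) lies midway between the tips of the shut fingers; the grasp point (between the pads) lies 19 mm behind it; z points along the fingers, y is the line along which they close (so a half turn about z gives the same grasp; the last joint's range is limited). The gripper opens to 85 mm and grips with 20 to 120 N. Pads are 22 mm wide; open, the fingers measure 114 mm over their backs; the gripper's body (76 mm by 85 mm) begins 54 mm behind the grasp point. The pads swing forward as they close: fully open they stand 13 mm farther back than shut.
Start: joints at [-1.176, 0.521, -0.036, 1.599, 0.021, 1.021, -0.113], TCP at [0.28, 0.559, 0.231] pointing down, gripper open.
Joint ranges: [-2.91, 2.91], [-0.3, 2.13], [-1.5, 1.42], [0.17, 2.43], [-1.26, 4.41], [0.16, 1.93], [-2.52, 2.52]. Speed limits (rad/s): [1.89, 1.89, 2.39, 2.39, 3.01, 3.01, 3.01].

INTERFACE

Orientations are given as a unit quaternion [x, y, z, w].
In Python, from workcell import manip gives the robot as it stands.
- The arm moves only by the tool carry_out, never from a script. Its arguments are lists of equal length, an entry for each row: "jaw": the gripper command: -1 is fully open, 1 is shut, values between are in proportion; "dp": the shift along the tool's x, y, z in m, a list of three; "dr": the turn, a rotation vector about the tool's x, y, z in degrees, a list of three. A call has 1 to 12 rows; each row is the pose to reach, as a shift and turn from the pose commanded when the call began, along the tool's axes at that moment; what a row does not reach only later rows make up. A row lasts 1/10 s, in which the tool goes at most 50 mm and 8.59 degrees, less where a joint would pass 70% of its speed; a pose out of reach is approached as far as the arm can. A call with a gripper value outside its range is refused whole. The fingers move at their own pace and stop on an object; "force" is the grip in N (left out, the last holds). Time passes only in rows, so rows that repeat a pose let the fingers close. It gives the time, the measured TCP pose, the force, the opening and the grip force at its end, in the units of the state.
- manip.get_obs(): the state, without advancing time (a new reading comes with each control period).
- manip.get_image(name): name is "scene" or "side" or "wrist"; returns the picture (480x640x3 uint8, blue, green, red); there is no depth.
- manip.camera_model(name): a dict with "K" (3x3 intrinsics, pixels), "xyz" and "rotation" of the camera in the world; the wrist camera has in their place "hand_eye" (4x4, takes a point from camera to tool coordinates, whose origin is the TCP and whose axes are the flange's). Camera axes: x right, y up, looking along -z (the intrinsics and any distortion apply to the point x, -y, -z); pixel columns grow to the right and rows downward; lengths in m; the calibration is good to about 2 mm. A picture is of the moment at which its call begins: read the wrist's pose just before it. camera_model takes no time and is no camera call.
- manip.hand_in(): hands the job in; it is judged then, once.
The state is a dict: "t": time; "joint_pos": joint angles; "qd": joint speeds; "tau": joint torques, N m; "tool_pos": TCP position; "orientation": TCP orientation; "wrist_force": force on the tool from outside, world axes, zero at the start; "moment": the same for the moment, N m; "finger_gap": finger opening in m; "gripper_force": force on a finger pad.
Only numpy, scipy, OpenCV 4.12 (cv2) and the standard library are available. Lean on these libraries where they do the work, as an engineer would, in place of code of your own. Each camera call takes 0.05 s, during which the arm holds its last target. There are 200 camera calls.

TASK

Using the scraper, push all the porcelain chips off the draining board into its catch tray, without touching them with the fingers, and only then load the board: take every drum from the rack and lay it across the slope, resting against a chock on its downhill side; have the chock in place before you let the drum go, so that no drum ever rolls down into the tray. Put the scraper back standing on its pad, and leave the amber jar and the two dishes near by where they stand.

Things in the scene. Friction and masses are not known exactly. Their poses are not given: they have to be found in the camera images.
- board: Fixed stainless draining board. Origin on the bench; axes level: x downhill, y across, z up. Its flat face spans x -155 to +125 mm, y -125 to +125 mm and slopes 6 degrees down towards +x: 50 mm above the bench at x = 0, 66 mm uphill, 37 mm at the downhill edge. Lips 4 mm thick, 8 mm high on the uphill edge and both sides; the downhill edge is open. Round things left loose roll down it.
- tray (a point): Middle of the floor of the catch tray, fixed to the board right below its open downhill edge: in the board's axes x from 125 to 225 mm, as wide as the board, floor 4 mm and outer walls 28 mm above the bench.
- rack: Fixed low white rack on the bench in which the drums wait: a bar 250 mm along its x, 36 mm wide along y, with three cradles at x = -80, 0 and +80 mm. Origin on the bench under its middle. A drum in it lies along the rack's y, its underside 10 mm above the bench, its flat ends overhanging the bar by 11 mm each side.
- pad: Flat white pad fixed on the bench, 130 mm along x, 70 mm along y, 3 mm thick: the scraper's place. Origin under its middle, at bench level.
- scraper_c (a point): Scraper block, 65 mm high in all: a black plastic block 44 mm (x) by 100 mm (y) by 20 mm high, and above it an upright wooden handle 18 mm (x) by 60 mm (y), from 20 to 65 mm above its underside. The point is its centre, 32.5 mm above its underside; z up. 0.16 kg. It starts on its pad, its long side along the pad's.
- drum1_c (a point): Closed stainless grinding drum, a plain cylinder 60 mm in diameter and 58 mm long with flat ends, about 0.5 kg, lying on its side; the point is its centre, the y axis is the cylinder's axis (x and z turn as it rolls). May be absent.
- drum2_c (a point): Closed stainless grinding drum, a plain cylinder 60 mm in diameter and 58 mm long with flat ends, about 0.5 kg, lying on its side; the point is its centre, the y axis is the cylinder's axis (x and z turn as it rolls). May be absent.
- drum3_c (a point): Closed stainless grinding drum, a plain cylinder 60 mm in diameter and 58 mm long with flat ends, about 0.5 kg, lying on its side; the point is its centre, the y axis is the cylinder's axis (x and z turn as it rolls). May be absent.
- chock1_c (a point): Grey chock: a wedge-shaped block, roof-like and symmetric, 44 mm long along its y with flat vertical ends, 38 mm wide along x at the base, about 28 mm high, both long sides sloping at 50 degrees; 0.18 kg. The point is its centre, 14 mm above its underside; z up. A drum lying against it on the board has its centre 33 mm from the chock's, measured along the slope.
- chock2_c (a point): Grey chock: a wedge-shaped block, roof-like and symmetric, 44 mm long along its y with flat vertical ends, 38 mm wide along x at the base, about 28 mm high, both long sides sloping at 50 degrees; 0.18 kg. The point is its centre, 14 mm above its underside; z up. A drum lying against it on the board has its centre 33 mm from the chock's, measured along the slope.
- chock3_c (a point): Grey chock: a wedge-shaped block, roof-like and symmetric, 44 mm long along its y with flat vertical ends, 38 mm wide along x at the base, about 28 mm high, both long sides sloping at 50 degrees; 0.18 kg. The point is its centre, 14 mm above its underside; z up. A drum lying against it on the board has its centre 33 mm from the chock's, measured along the slope.
- chip1_c (a point): White porcelain chip from a broken crucible, about 22 x 18 mm and 9 mm thick, 12 g, loose on the draining board; the point is its centre. May be absent.
- chip2_c (a point): White porcelain chip from a broken crucible, about 22 x 18 mm and 9 mm thick, 12 g, loose on the draining board; the point is its centre. May be absent.
- chip3_c (a point): White porcelain chip from a broken crucible, about 22 x 18 mm and 9 mm thick, 12 g, loose on the draining board; the point is its centre. May be absent.
- chip4_c (a point): White porcelain chip from a broken crucible, about 22 x 18 mm and 9 mm thick, 12 g, loose on the draining board; the point is its centre. May be absent.
- jar: Amber jar, 60 mm across, 70 mm high. Origin under its middle. Leave it alone.
- petri: Shallow glass dish, 90 mm across, 16 mm high. Origin under its middle. Leave it alone.
- dish: White porcelain bowl, 90 mm across, 40 mm high. Origin under its middle. Leave it alone.
Mind the look-alikes: they are no part of the job. Leave any purple look-alike of the part that bears chock2_c alone.

How it is judged:
By the outcome, as a careful person would: the job done as asked, in the order asked, and still so for the second after the job is handed in, with the robot touching nothing.
Of chip1, chip2, chip3, chip4 only 3 to 4 are there at a start; the rules pass over those that are not, and their reading is None.
Of drum1, drum2, drum3 only 2 to 3 are there at a start; the rules pass over those that are not, and their reading is None.
At some moment in a run one of chip1, chip2, chip3, chip4, scraper may be knocked a few centimetres aside while the robot is not near it.
It also fails if it takes over 210 s, if anything falls off the work surface, if the arm or the gripper's body presses on something with over 40 N, if the wrist force passes 120 N, or if a joint passes its speed limit or range.

## Working session

There is one attempt and no reset: what is moved stays moved. The work goes in short steps, Python scripts to look and compute and a tool call to move; the robot and the scene stay as the last step left them, time stands still between calls to the robot, and variables do not carry over. Pictures are saved under pics/ and viewed, at most 14 in all, crops included, and the job is handed in when it is done.

Besides the shell and the picture viewer there is one more tool, called after "Emit:" in YAML: its name, and indented under it one key for each argument. carry_out: Moves the arm, as the interface text tells. Its arguments: {"type":"object","properties":{"jaw":{"type":"array"},"dp":{"type":"array"},"dr":{"type":"array"},"force":{"type":"number"}},"required":["jaw","dp","dr"]}

```bash
mkdir -p pics; ls; cat > h.py <<'E'
import numpy as np, cv2
from workcell import manip
from scipy.spatial.transform import Rotation as R
def cam(name,obs=None):
    m=manip.camera_model(name); K=np.array(m["K"])
    if name=="wrist":
        H=np.array(m["hand_eye"]); o=obs or manip.get_obs()
        T=np.eye(4);T[:3,:3]=R.from_quat(o["orientation"]).as_matrix();T[:3,3]=o["tool_pos"]
        T=T@H; return K,T[:3,:3],T[:3,3],m
    r=np.array(m["rotation"])
    r=r if r.shape==(3,3) else R.from_quat(r).as_matrix()
    return K,r,np.array(m["xyz"]),m
def ray(c,u,v):
    K,r,p,m=c; d=np.array(m.get("dist",m.get("distortion",[0.]*5)),float)
    q=cv2.undistortPoints(np.array([[[u,v]]],float),K,d)[0,0]
    w=r@np.array([q[0],-q[1],-1]); return p,w/np.linalg.norm(w)
def onz(c,u,v,z):
    p,w=ray(c,u,v); return p+w*(z-p[2])/w[2]
def proj(c,X):
    K,r,p,m=c; d=np.array(m.get("dist",m.get("distortion",[0.]*5)),float)
    q=(np.atleast_2d(X)-p)@r; q=q*[1,-1,-1]
    return cv2.projectPoints(q,np.zeros(3),np.zeros(3),K,d)[0][:,0]
def tri(a,b):
    A=np.zeros((3,3));B=np.zeros(3)
    for p,w in (a,b):
        M=np.eye(3)-np.outer(w,w);A+=M;B+=M@p
    X=np.linalg.solve(A,B); return X,np.linalg.norm(np.cross(X-a[0],a[1]))
E
python3 - <<'E'
from h import *
print(manip.get_obs())
for n in("scene","side","wrist"):
    print(manip.camera_model(n))
    cv2.imwrite(f"pics/{n}0.png",manip.get_image(n))
E
```

```text
pics
{'t': 0.0, 'joint_pos': array([-1.17618847,  0.52200761, -0.03632881,  1.60000001,  0.02117418,
        1.0211188 , -0.11278353]), 'qd': array([-2.48100761e-04, -1.68237511e-05, -5.26165888e-05, -1.31065056e-04,
        1.51751856e-03, -1.97089350e-03,  9.22525839e-04]), 'tau': array([ 4.63578290e-04, -9.27118993e+01,  1.97959498e+00, -3.69925261e+01,
        1.77575106e-02,  8.25520634e-03,  2.95194525e-05]), 'tool_pos': array([0.28002973, 0.55837259, 0.23073257]), 'orientation': array([ 2.30320332e-01,  9.73114697e-01, -5.65651485e-04, -1.02904588e-04]), 'wrist_force': array([ 0.94818264, -0.52707815,  0.17368057]), 'moment': array([ 0.01884276,  0.00379469, -0.01143943]), 'gripper_force': 0.0, 'finger_gap': 0.08536628810954995}
{'K': array([[618.61661316,   0.        , 313.76161703],
       [  0.        , 618.61661316, 238.90152315],
       [  0.        ,   0.        ,   1.        ]]), 'xyz': array([1.08546147, 0.88786625, 1.18290072]), 'rotation': array([0.09912984, 0.35845437, 0.88946016, 0.26560189])}
{'K': array([[568.41883137,   0.        , 320.86798002],
       [  0.        , 568.41883137, 230.87625967],
       [  0.        ,   0.        ,   1.        ]]), 'xyz': array([ 0.14718898, -0.93201552,  0.94904861]), 'rotation': array([ 0.40925633, -0.08916396, -0.1745444 ,  0.89111913])}
{'K': array([[358.54805305,   0.        , 324.2119431 ],
       [  0.        , 358.54805305, 243.31066603],
       [  0.        ,   0.        ,   1.        ]]), 'hand_eye': array([[-4.77744929e-04,  9.58143006e-01,  2.86289630e-01,
         7.22813567e-02],
       [ 9.99999515e-01,  7.04295861e-04, -6.88363933e-04,
        -1.68005237e-04],
       [-8.61183689e-04,  2.86289162e-01, -9.58142878e-01,
        -1.43249449e-01],
       [ 0.00000000e+00,  0.00000000e+00,  0.00000000e+00,
         1.00000000e+00]])}
```

View pics/scene0.png

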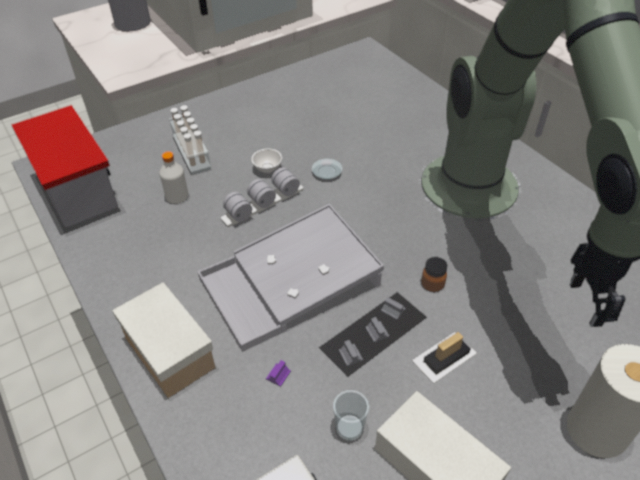

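View pics/side0.png

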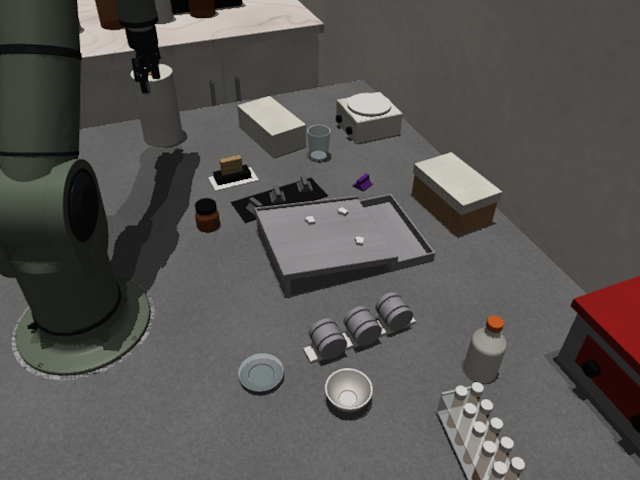

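The scene has 3 drums in the rack (scene 237,207 / 261,192 / 286,181), 3 chips on the board (271,259 / 323,269 / 293,293), 3 grey chocks on a black mat (350,351 / 376,328 / 393,309), the scraper at (447,350) and a purple look-alike at (279,373). The tray is on the side away from the robot.

```bash
python3 - <<'E'
from h import *
s=cam("scene");d=cam("side")
P={'upR(y-)':((330,207),(288,290)),'upL(y+)':((382,268),(257,208)),'trayY-':((200,272),(432,255)),'trayY+':((246,345),(393,198)),
'chipA':((271,259),(360,241)),'chipB':((323,269),(310,220)),'chipC':((293,293),(343,212)),'jartop':((435,265),(206,206)),
'handle':((449,346),(231,163))}
for k,(a,b) in P.items():
    X,e=tri(ray(s,*a),ray(d,*b)); print(k,X.round(4),round(e,4))
# blobs
def blobs(im,mask,amin,name):
    n,l,st,c=cv2.connectedComponentsWithStats(mask.astype(np.uint8))
    for i in range(1,n):
        if st[i,4]>amin: print(name,c[i].round(1),st[i])
for n in("scene","side"):
    im=cv2.imread(f"pics/{n}0.png");h=cv2.cvtColor(im,cv2.COLOR_BGR2HSV)
    blobs(im,(h[...,2]>190)&(h[...,1]<40),15,n+" white")
    blobs(im,(h[...,0]>8)&(h[...,0]<25)&(h[...,1]>90)&(h[...,2]>120),15,n+" wood")
# crops
a=cv2.imread("pics/scene0.png")[165:390,190:480];b=cv2.imread("pics/side0.png")[140:370,200:440]
a=cv2.resize(a,None,fx=2.6,fy=2.6,interpolation=cv2.INTER_CUBIC)
b=cv2.resize(b,None,fx=2.6,fy=2.6,interpolation=cv2.INTER_CUBIC)
cv2.imwrite("pics/ca.png",a);cv2.imwrite("pics/cb.png",b)
E
```

```text
upR(y-) [ 0.4169 -0.1108  0.0444] 0.0092
upL(y+) [0.4399 0.1564 0.0687] 0.0024
trayY- [ 0.793  -0.1138  0.0205] 0.0006
trayY+ [0.8076 0.1308 0.0158] 0.0097
chipA [ 0.6369 -0.0314  0.0486] 0.002
chipB [0.5517 0.0744 0.0584] 0.0006
chipC [0.6465 0.0879 0.046 ] 0.0017
jartop [0.3254 0.2163 0.0641] 0.0017
handle [0.4421 0.4025 0.0491] 0.001
scene white [162.2  42.6] [  53    0  336   92 8098]
scene white [484.    7.6] [456   0  47  21 474]
scene white [560.1  49.8] [548  37  24  27 302]
scene white [ 75.4 104.7] [ 60  99  25  13 146]
scene white [ 45.2 110.7] [ 35 107  21   8  45]
scene white [183.4 106.9] [181 106   6   3  17]
scene white [173.4 109.4] [171 108   6   4  19]
scene white [186.8 113. ] [184 112   6   3  16]
scene white [176.9 115.7] [174 114   7   4  18]
scene white [190.1 119.4] [187 118   7   4  19]
scene white [180.2 122. ] [178 121   6   3  16]
scene white [193.5 125.9] [191 124   6   4  17]
scene white [183.4 128.6] [181 127   6   4  20]
scene white [196.9 132.5] [194 131   7   4  21]
scene white [187.1 135. ] [184 133   7   5  23]
scene white [  6.9 150.2] [  1 147  
[... 3011 characters left out ...]
de white [477.4 386.8] [473 383  10   9  70]
side white [349.2 389.2] [338 384  21  17  98]
side white [461.2 390. ] [456 386  11   9  80]
side white [331.4 398.8] [325 389  17  18  23]
side white [347.3 398.4] [339 392  17  14 187]
side white [486.5 404.1] [482 400  11   9  80]
side white [469.9 407.9] [464 404  13   9  86]
side white [496.3 422.4] [491 418  12  10  88]
side white [479.4 426.3] [473 422  13  10  92]
side white [506.7 442. ] [501 437  12  11  97]
side white [489.6 446.1] [484 441  12  11 101]
side white [517.6 462.6] [512 457  12  12 106]
side white [500.2 467.1] [495 462  12  11 109]
side wood [230.1 158.4] [220 155  21   7  62]
side wood [495.2 321.1] [487 315  17  13 163]
```

View pics/ca.png

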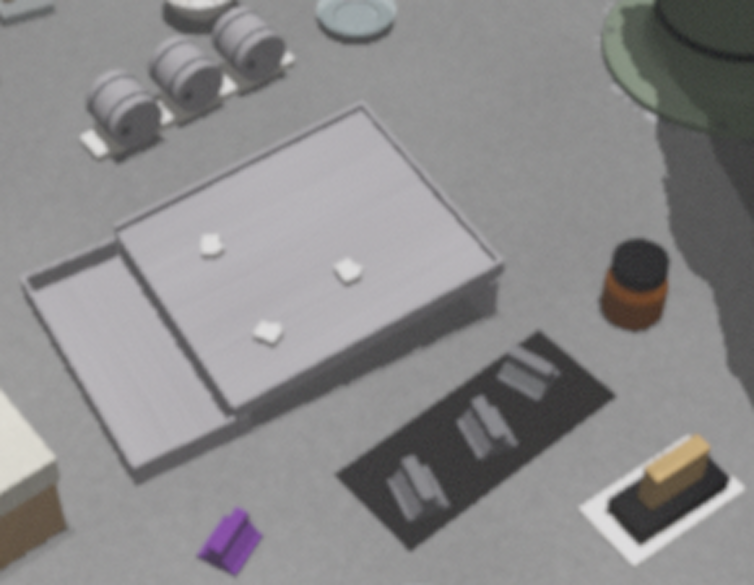

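View pics/cb.png

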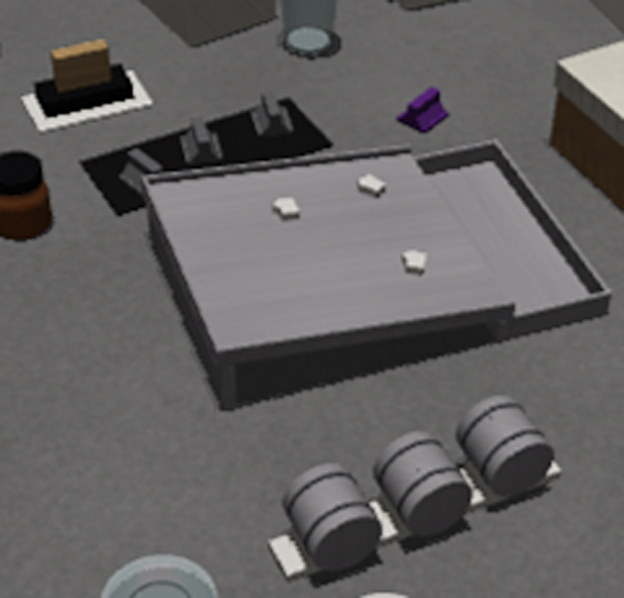

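The crops give clear board, tray and pad corners and the chock orientations. I'll triangulate those.

```bash
python3 - <<'E'
from h import *
s=cam("scene");d=cam("side")
S=lambda p:(p[0]/2.6+190-.3,p[1]/2.6+165-.3)
D=lambda p:(p[0]/2.6+200-.3,p[1]/2.6+140-.3)
P={'upY-':((361,106),(222,352)),'upY+':((500,262),(148,180)),'dnY-':((118,232),(513,306)),'dnY+':((238,408),(410,152)),
'trY-':((25,283),(607,293)),'trY+':((138,478),(495,145)),
'padA':((688,436),(22,100)),'padB':((744,488),(44,127)),'padC':((634,562),(151,101)),
'hA':((643,462),(52,48)),'hA2':((705,436),None),'hand_mid':((677,455),(81,48)),
'drumA end':((259,71),(346,541)),'drumB':((205,94),(438,510)),'drumC':((141,128),(525,468)),
'ch1top':((528,357),(145,157)),'ch2':((489,410),(201,127)),'ch3':((420,474),(270,100)),
'jar':((640,258),(17,170))}
for k,(a,b) in P.items():
    a=S(a)
    if b is None: continue
    X,e=tri(ray(s,*a),ray(d,*D(b))); print(k,X.round(4),round(e,4))
E
```

```text
upY- [ 0.4247 -0.0933  0.0696] 0.0019
upY+ [0.4368 0.1512 0.0706] 0.003
dnY- [ 0.6988 -0.1051  0.0376] 0.0018
dnY+ [0.7099 0.1375 0.0377] 0.0028
trY- [ 0.7979 -0.1087  0.0229] 0.0014
trY+ [0.812  0.1398 0.0168] 0.0021
padA [0.3804 0.3748 0.0259] 0.0126
padB [ 0.3791  0.4134 -0.0239] 0.0179
padC [ 0.5052  0.416  -0.0245] 0.0166
hA [0.4363 0.3938 0.0626] 0.0267
hand_mid [0.4413 0.3993 0.0678] 0.0021
drumA end [ 0.4563 -0.2628  0.005 ] 0.0115
drumB [ 0.5306 -0.263   0.0095] 0.0172
drumC [ 0.6144 -0.2532  0.013 ] 0.0179
ch1top [0.4601 0.2318 0.0336] 0.0001
ch2 [0.5274 0.2592 0.0352] 0.0024
ch3 [0.6138 0.2796 0.0336] 0.0011
jar [0.3252 0.2166 0.0674] 0.003
```

```bash
cat >> h.py <<'E'
BO=np.array([.583,.0217,0]); BY=np.deg2rad(-2.75)
def Rt(th,tilt=0):
    """tool down, closing dir th deg (world); tilt: follow the board slope (deg)"""
    t=np.deg2rad(th); y=np.array([np.cos(t),np.sin(t),0]); z=np.array([0,0,-1.])
    M=np.stack([np.cross(y,z),y,z],1)
    ey=np.array([-np.sin(BY),np.cos(BY),0]); return R.from_rotvec(ey*np.deg2rad(tilt)).as_matrix()@M
def B2W(x,y,h=0):
    """board coordinates (level x,y) at height h normal to the face"""
    c,s=np.cos(BY),np.sin(BY); a=np.deg2rad(6)
    z=.0505-x*np.tan(a)
    q=np.array([x+h*np.sin(a),y,z+h*np.cos(a)])
    return BO+np.array([c*q[0]-s*q[1],s*q[0]+c*q[1],q[2]])
def W2B(X):
    c,s=np.cos(BY),np.sin(BY); d=np.asarray(X)-BO; return np.array([c*d[0]+s*d[1],-s*d[0]+c*d[1],d[2]])
def plan(wps):
    o=manip.get_obs(); R0=R.from_quat(o["orientation"]).as_matrix(); p0=o["tool_pos"]
    print("t",round(o["t"],1),"tcp",p0.round(4),"gap",round(o["finger_gap"],4),"j7",round(o["joint_pos"][6],2))
    for p,M in wps:
        print((R0.T@(np.asarray(p)-p0)).round(3).tolist(), np.rad2deg(R.from_matrix(R0.T@M).as_rotvec()).round(1).tolist())
E
python3 - <<'E'
from h import *
plan([([.46,.33,.27],Rt(90))])
E
```

```text
t 0.1 tcp [0.2801 0.5585 0.2309] gap 0.0857 j7 -0.11
[-0.263, -0.124, -0.039] [-0.0, -0.0, -26.6]
```

Emit:
carry_out:
  jaw: [-1, -1, -1, -1, -1, -1, -1, -1, -1]
  dp:
    - [-0.04, -0.02, -0.039]
    - [-0.085, -0.04, -0.039]
    - [-0.13, -0.06, -0.039]
    - [-0.175, -0.08, -0.039]
    - [-0.22, -0.1, -0.039]
    - [-0.263, -0.124, -0.039]
    - [-0.263, -0.124, -0.039]
    - [-0.263, -0.124, -0.039]
    - [-0.263, -0.124, -0.039]
  dr:
    - [0, 0, -8]
    - [0, 0, -16]
    - [0, 0, -24]
    - [0, 0, -26.6]
    - [0, 0, -26.6]
    - [0, 0, -26.6]
    - [0, 0, -26.6]
    - [0, 0, -26.6]
    - [0, 0, -26.6]

```text
t: 1.05
tool_pos: [0.459, 0.3309, 0.2702]
orientation: [-0.0, 1.0, 0.0, -0.0]
wrist_force: [-0.3, -0.1, -0.1]
finger_gap: 0.0856
gripper_force: 0.0
```

```bash
python3 - <<'E'
from h import *
o=manip.get_obs();print(o["tool_pos"],o["qd"].round(3))
im=manip.get_image("wrist");cv2.imwrite("pics/w1.png",im)
c=cam("wrist",o)
h=cv2.cvtColor(im,cv2.COLOR_BGR2HSV)
n,l,st,cc=cv2.connectedComponentsWithStats(((h[...,0]>8)&(h[...,0]<28)&(h[...,1]>70)&(h[...,2]>110)).astype(np.uint8))
for i in range(1,n):
    if st[i,4]>80:
        r=cv2.minAreaRect(cv2.findContours((l==i).astype(np.uint8),0,2)[0][0]);print(cc[i],st[i],r); print(onz(c,*r[0],.068))
E
```

```text
[0.45895784 0.33092598 0.27018984] [-0.017  0.002 -0.004 -0.002 -0.    -0.001  0.002]
[231.5         57.29807692] [220  38  18  43 104] ((230.88531494140625, 57.81513214111328), (44.5973014831543, 8.117181777954102), 70.70995330810547)
[0.32120349 0.24954223 0.068     ]
[398.35989492 193.79071804] [ 389  163   20   63 1142] ((398.5, 194.0), (19.0, 62.0), 0.0)
[0.44009978 0.40258943 0.068     ]
```

View pics/w1.png

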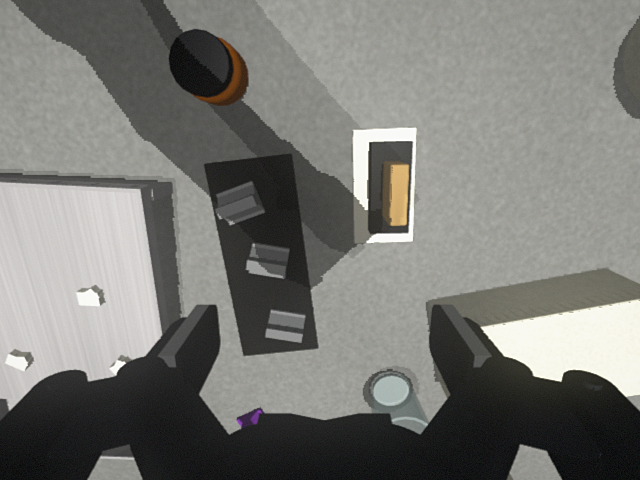

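The wrist view shows the handle at (398,194), its length along the image's vertical. The chocks are at (240,203), (268,260) and (286,326), with their ridges roughly across the image. I'll grasp the scraper.

```bash
python3 - <<'E'
from h import *
plan([([.4405,.4015,.12],Rt(90)),([.4405,.4015,.031],Rt(90))])
E
```

```text
t 1.1 tcp [0.4588 0.3312 0.2702] gap 0.0851 j7 0.81
[0.018, 0.07, 0.15] [0.0, -0.0, 0.1]
[0.018, 0.07, 0.239] [0.0, -0.0, 0.1]
```

Emit:
carry_out:
  jaw: [-1, -1, -1, -1, -1, -1, -1, 0.6, 0.8, 1, 1, 1]
  dp:
    - [0.01, 0.04, 0.04]
    - [0.018, 0.07, 0.08]
    - [0.018, 0.07, 0.12]
    - [0.018, 0.07, 0.16]
    - [0.018, 0.07, 0.2]
    - [0.018, 0.07, 0.239]
    - [0.018, 0.07, 0.239]
    - [0.018, 0.07, 0.239]
    - [0.018, 0.07, 0.239]
    - [0.018, 0.07, 0.239]
    - [0.018, 0.07, 0.239]
    - [0.018, 0.07, 0.239]
  dr:
    - [0, 0, 0]
    - [0, 0, 0]
    - [0, 0, 0]
    - [0, 0, 0]
    - [0, 0, 0]
    - [0, 0, 0]
    - [0, 0, 0]
    - [0, 0, 0]
    - [0, 0, 0]
    - [0, 0, 0]
    - [0, 0, 0]
    - [0, 0, 0]
  force: 50

```text
t: 2.3
tool_pos: [0.4421, 0.4004, 0.0324]
orientation: [0.0, 1.0, 0.001, 0.001]
wrist_force: [-1.8, -0.3, 10.4]
finger_gap: 0.0174
gripper_force: 48.7
```

```bash
python3 - <<'E'
from h import *
print(np.rad2deg(np.arccos(1))); M=Rt(-2.75,6)
H=.0294
plan([([.442,.40,.16],Rt(90)),([.46,.25,.18],Rt(45)),(B2W(-.095,.058,H+.06),M),(B2W(-.095,.058,H+.006),M)])
E
```

```text
0.0
t 2.3 tcp [0.4421 0.4004 0.0324] gap 0.0174 j7 0.66
[-0.0, -0.0, -0.128] [0.1, 0.1, -0.0]
[-0.018, -0.15, -0.148] [0.1, 0.0, 45.0]
[-0.058, -0.316, -0.117] [4.7, 4.8, 92.6]
[-0.053, -0.316, -0.064] [4.7, 4.8, 92.6]
```

Emit:
carry_out:
  jaw: [1, 1, 1, 1, 1, 1, 1, 1, 1, 1, 1, 1]
  dp:
    - [0, 0, -0.03]
    - [0, 0, -0.07]
    - [0, 0, -0.11]
    - [0, -0.01, -0.148]
    - [-0.01, -0.05, -0.148]
    - [-0.018, -0.09, -0.148]
    - [-0.018, -0.13, -0.148]
    - [-0.025, -0.17, -0.148]
    - [-0.035, -0.21, -0.148]
    - [-0.045, -0.25, -0.148]
    - [-0.055, -0.29, -0.14]
    - [-0.058, -0.316, -0.13]
  dr:
    - [0, 0, 0]
    - [0, 0, 8]
    - [0, 0, 16]
    - [0, 0, 24]
    - [0, 0, 32]
    - [0, 0, 40]
    - [0, 0, 48]
    - [0, 0, 56]
    - [0, 0, 64]
    - [0, 0, 72]
    - [2, 2, 80]
    - [4, 4, 87]

```text
t: 3.5
tool_pos: [0.5003, 0.0814, 0.1621]
orientation: [0.691, 0.722, -0.031, -0.032]
wrist_force: [0.6, 1.0, -1.5]
finger_gap: 0.0173
gripper_force: 49.4
```

```bash
python3 - <<'E'
from h import *
M=Rt(-2.75,6)
H=.0294
print(manip.get_obs()["wrist_force"])
plan([(B2W(-.095,.058,H+.03),M),(B2W(-.095,.058,H+.006),M),(B2W(-.095,.058,H+.003),M),(B2W(-.095,.058,H+.00),M)])
im=manip.get_image("scene");cv2.imwrite("pics/s2.png",cv2.resize(im[165:390,190:480],None,fx=2.6,fy=2.6))
E
```

```text
[ 0.57898287  0.96805565 -1.48037457]
t 3.5 tcp [0.5003 0.0814 0.1621] gap 0.0173 j7 0.0
[0.003, 0.001, 0.043] [0.9, 0.4, 5.2]
[0.003, 0.0, 0.067] [0.9, 0.4, 5.2]
[0.003, 0.0, 0.07] [0.9, 0.4, 5.2]
[0.003, 0.0, 0.073] [0.9, 0.4, 5.2]
```

View pics/s2.png

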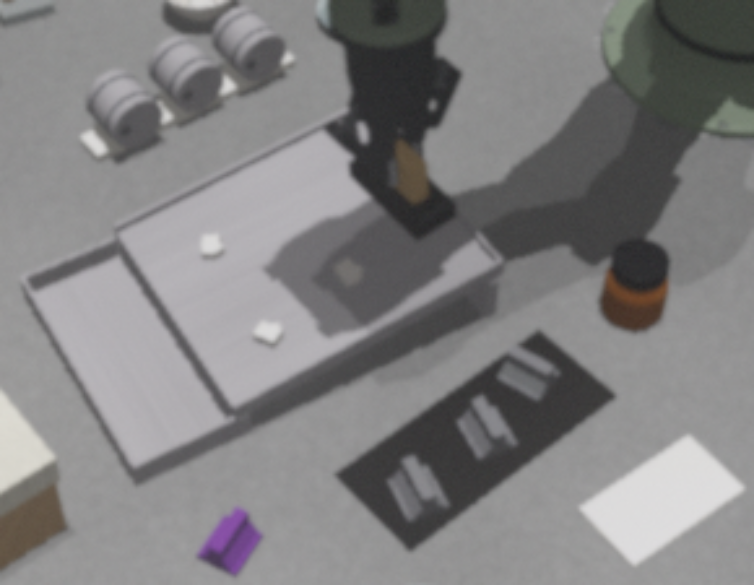

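The scraper is held upright above the uphill part of the board, and all three chips still lie where they were. Next I feel for the face.

Emit:
carry_out:
  jaw: [1, 1, 1, 1, 1]
  dp:
    - [0.003, 0.001, 0.04]
    - [0.003, 0, 0.062]
    - [0.003, 0, 0.067]
    - [0.003, 0, 0.07]
    - [0.003, 0, 0.07]
  dr:
    - [0.9, 0.4, 5.2]
    - [0.9, 0.4, 5.2]
    - [0.9, 0.4, 5.2]
    - [0.9, 0.4, 5.2]
    - [0.9, 0.4, 5.2]

```text
t: 4.05
tool_pos: [0.4936, 0.0869, 0.0924]
orientation: [0.72, 0.692, -0.036, -0.038]
wrist_force: [-0.2, -0.6, -0.5]
finger_gap: 0.0176
gripper_force: 49.3
```

Emit:
carry_out:
  jaw: [1, 1, 1, 1]
  dp:
    - [0, 0, 0.001]
    - [0, 0, 0.002]
    - [0, 0, 0.003]
    - [0, 0, 0.003]
  dr:
    - [0, 0, 0]
    - [0, 0, 0]
    - [0, 0, 0]
    - [0, 0, 0]

```text
t: 4.45
tool_pos: [0.4931, 0.0869, 0.0892]
orientation: [0.72, 0.692, -0.036, -0.038]
wrist_force: [-0.9, 0.4, 8.3]
finger_gap: 0.0172
gripper_force: 50.6
```

Emit:
carry_out:
  jaw: [1, 1, 1, 1, 1, 1, 1, 1, 1, 1, 1, 1]
  dp:
    - [0, 0, -0.002]
    - [0, 0.01, -0.002]
    - [0, 0.02, -0.002]
    - [0, 0.03, -0.002]
    - [0, 0.04, -0.002]
    - [0, 0.05, -0.002]
    - [0, 0.06, -0.002]
    - [0, 0.07, -0.002]
    - [0, 0.08, -0.002]
    - [0, 0.09, -0.002]
    - [0, 0.1, -0.002]
    - [0, 0.11, -0.002]
  dr:
    - [0, 0, 0]
    - [0, 0, 0]
    - [0, 0, 0]
    - [0, 0, 0]
    - [0, 0, 0]
    - [0, 0, 0]
    - [0, 0, 0]
    - [0, 0, 0]
    - [0, 0, 0]
    - [0, 0, 0]
    - [0, 0, 0]
    - [0, 0, 0]

```text
t: 5.65
tool_pos: [0.6031, 0.0823, 0.0789]
orientation: [0.72, 0.692, -0.036, -0.038]
wrist_force: [-0.7, -0.4, -0.7]
finger_gap: 0.0175
gripper_force: 49.4
```

```bash
python3 - <<'E'
from h import *
M=Rt(-2.75,6);H=.0294
o=manip.get_obs();print(W2B(o["tool_pos"]), o["wrist_force"]); b=W2B(o["tool_pos"]); a=np.deg2rad(6)
print("h", (b[2]-(.0505-b[0]*np.tan(a)))*np.cos(a)-H)
cv2.imwrite("pics/s3.png",np.hstack([cv2.resize(manip.get_image("scene")[190:360,190:390],None,fx=2,fy=2),cv2.resize(manip.get_image("side")[170:340,240:440],None,fx=2,fy=2)]))
E
```

```text
[0.01719271 0.06151774 0.07891351] [-0.67858345 -0.39955944 -0.66718142]
h 0.0006549887082652993
```

View pics/s3.png

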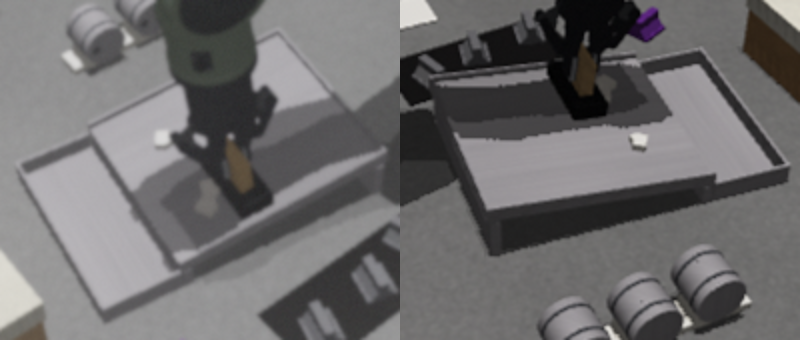

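Both left chips are gathered ahead of the block (scene crop 205,200), so I keep pushing.

Emit:
carry_out:
  jaw: [1, 1, 1, 1, 1, 1, 1, 1, 1, 1, 1, 1]
  dp:
    - [0, 0.01, 0]
    - [0, 0.02, 0]
    - [0, 0.03, 0]
    - [0, 0.04, 0]
    - [0, 0.05, 0]
    - [0, 0.06, 0]
    - [0, 0.07, 0]
    - [0, 0.08, 0]
    - [0, 0.09, 0]
    - [0, 0.1, 0]
    - [0, 0.107, 0]
    - [0, 0.107, 0]
  dr:
    - [0, 0, 0]
    - [0, 0, 0]
    - [0, 0, 0]
    - [0, 0, 0]
    - [0, 0, 0]
    - [0, 0, 0]
    - [0, 0, 0]
    - [0, 0, 0]
    - [0, 0, 0]
    - [0, 0, 0]
    - [0, 0, 0]
    - [0, 0, 0]

```text
t: 6.95
tool_pos: [0.7093, 0.0778, 0.0673]
orientation: [0.72, 0.692, -0.036, -0.038]
wrist_force: [-0.9, 0.1, -1.5]
finger_gap: 0.0177
gripper_force: 49.4
```

Emit:
carry_out:
  jaw: [1, 1, 1, 1, 1, 1, 1, 1]
  dp:
    - [0, 0, -0.04]
    - [0, -0.03, -0.06]
    - [0.03, -0.07, -0.06]
    - [0.07, -0.11, -0.06]
    - [0.108, -0.15, -0.06]
    - [0.108, -0.18, -0.06]
    - [0.108, -0.18, -0.06]
    - [0.108, -0.18, -0.06]
  dr:
    - [0, 0, 0]
    - [0, 0, 0]
    - [0, 0, 0]
    - [0, 0, 0]
    - [0, 0, 0]
    - [0, 0, 0]
    - [0, 0, 0]
    - [0, 0, 0]

```text
t: 7.75
tool_pos: [0.5401, 0.1934, 0.147]
orientation: [0.72, 0.692, -0.036, -0.038]
wrist_force: [1.2, -0.1, -0.7]
finger_gap: 0.0176
gripper_force: 50.0
```

```bash
python3 - <<'E'
from h import *
M=Rt(-2.75,6);H=.0294
print(W2B(manip.get_obs()["tool_pos"]))
S=manip.get_image("scene");D=manip.get_image("side")
s=cam("scene");d=cam("side")
for im,n,c in((S,"scene",s),(D,"side",d)):
    h=cv2.cvtColor(im,cv2.COLOR_BGR2HSV)
    k,l,st,cc=cv2.connectedComponentsWithStats(((h[...,2]>185)&(h[...,1]<40)).astype(np.uint8))
    for i in range(1,k):
        X=W2B(onz(c,*cc[i],.045))
        if st[i,4]>10 and -.2<X[0]<.3 and abs(X[1])<.15: print(n,cc[i].round(1),st[i,4],X.round(3))
plan([(B2W(-.06,-.052,H+.004),M),(B2W(-.06,-.052,H+.0015),M)])
cv2.imwrite("pics/s4.png",np.hstack([cv2.resize(S[190:360,190:390],None,fx=2,fy=2),cv2.resize(D[170:340,240:440],None,fx=2,fy=2)]))
E
```

```text
[-0.05105389  0.16941022  0.14704415]
scene [270.5 257.8] 63 [ 0.052 -0.057  0.045]
scene [259.7 305.3] 24 [0.142 0.062 0.045]
scene [256.6 316.5] 63 [0.162 0.086 0.045]
side [375.1 216.6] 42 [0.133 0.026 0.045]
side [359.5 239. ] 35 [ 0.062 -0.04   0.045]
t 7.8 tcp [0.5412 0.1924 0.1466] gap 0.0175 j7 -0.21
[-0.22, -0.002, 0.057] [0.0, 0.0, 0.4]
[-0.22, -0.002, 0.06] [0.0, 0.0, 0.4]
```

View pics/s4.png

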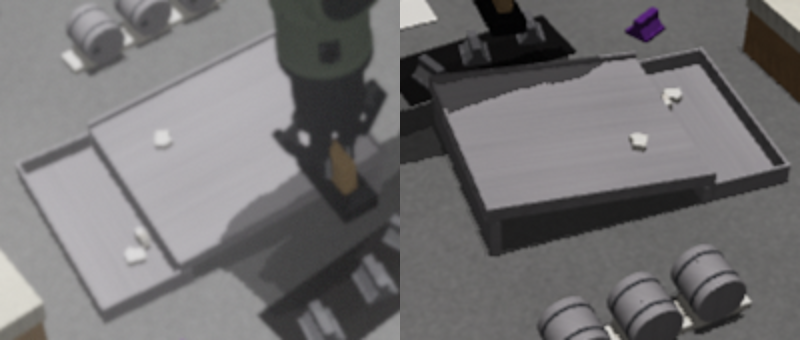

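Two chips are in the tray (scene crop 141,236 and 135,255), and the third is still at (162,138). I sidestepped the wrong way, but high above the board and clear of everything. Second pass next.

Emit:
carry_out:
  jaw: [1, 1, 1, 1, 1, 1, 1, 1, 1]
  dp:
    - [-0.045, 0, 0]
    - [-0.09, 0, 0]
    - [-0.135, 0, 0]
    - [-0.18, 0, 0]
    - [-0.22, -0.002, 0]
    - [-0.22, -0.002, 0.03]
    - [-0.22, -0.002, 0.052]
    - [-0.22, -0.002, 0.059]
    - [-0.22, -0.002, 0.059]
  dr:
    - [0, 0, 0]
    - [0, 0, 0]
    - [0, 0, 0]
    - [0, 0, 0]
    - [0, 0, 0]
    - [0, 0, 0]
    - [0, 0, 0]
    - [0, 0, 0]
    - [0, 0, 0]

```text
t: 8.75
tool_pos: [0.5234, -0.0273, 0.0873]
orientation: [0.721, 0.691, -0.037, -0.038]
wrist_force: [0.1, 0.1, -1.2]
finger_gap: 0.0176
gripper_force: 50.0
```

Emit:
carry_out:
  jaw: [1, 1, 1, 1, 1, 1, 1, 1, 1, 1, 1, 1]
  dp:
    - [0, 0.015, 0]
    - [0, 0.03, 0]
    - [0, 0.04, 0]
    - [0, 0.05, 0]
    - [0, 0.06, 0]
    - [0, 0.07, 0]
    - [0, 0.08, 0]
    - [0, 0.09, 0]
    - [0, 0.1, 0]
    - [0, 0.11, 0]
    - [0, 0.12, 0]
    - [0, 0.13, 0]
  dr:
    - [0, 0, 0]
    - [0, 0, 0]
    - [0, 0, 0]
    - [0, 0, 0]
    - [0, 0, 0]
    - [0, 0, 0]
    - [0, 0, 0]
    - [0, 0, 0]
    - [0, 0, 0]
    - [0, 0, 0]
    - [0, 0, 0]
    - [0, 0, 0]

```text
t: 9.95
tool_pos: [0.6533, -0.0318, 0.0741]
orientation: [0.72, 0.692, -0.036, -0.038]
wrist_force: [1.2, -0.1, -2.1]
finger_gap: 0.0177
gripper_force: 49.9
```

Emit:
carry_out:
  jaw: [1, 1, 1, 1, 1, 1, 1, 1]
  dp:
    - [0, 0.012, 0]
    - [0, 0.024, 0]
    - [0, 0.036, 0]
    - [0, 0.048, 0]
    - [0, 0.055, 0]
    - [0, 0.055, -0.03]
    - [0, 0.03, -0.07]
    - [0, -0.01, -0.1]
  dr:
    - [0, 0, 0]
    - [0, 0, 0]
    - [0, 0, 0]
    - [0, 0, 0]
    - [0, 0, 0]
    - [0, 0, 0]
    - [0, 0, 0]
    - [0, 0, 0]

```text
t: 10.75
tool_pos: [0.6537, -0.0322, 0.1758]
orientation: [0.72, 0.692, -0.036, -0.038]
wrist_force: [-0.3, -0.0, -0.2]
finger_gap: 0.0176
gripper_force: 50.2
```

```bash
python3 - <<'E'
from h import *
print(W2B(manip.get_obs()["tool_pos"]))
S=manip.get_image("scene");D=manip.get_image("side")
s=cam("scene");d=cam("side")
for im,n,c in((S,"scene",s),(D,"side",d)):
    h=cv2.cvtColor(im,cv2.COLOR_BGR2HSV)
    k,l,st,cc=cv2.connectedComponentsWithStats(((h[...,2]>175)&(h[...,1]<40)).astype(np.uint8))
    for i in range(1,k):
        X=W2B(onz(c,*cc[i],.045)); Y=W2B(onz(c,*cc[i],.009))
        if st[i,4]>10 and -.2<X[0]<.3 and abs(X[1])<.15: print(n,cc[i].round(1),st[i,4],X.round(3),Y.round(3))
    
# pad, visible white
q=[(688,436),(744,488),(634,562),(580,508)]
X=np.array([onz(s,a/2.6+189.7,b/2.6+164.7,.003) for a,b in q]);print(X.round(4),X.mean(0))
h=cv2.cvtColor(D,cv2.COLOR_BGR2HSV);m=((h[...,2]>170)&(h[...,1]<50)).astype(np.uint8);k,l,st,cc=cv2.connectedComponentsWithStats(m)
for i in range(1,k):
    if abs(cc[i][0]-232)<15 and abs(cc[i][1]-180)<15 and st[i,4]>100:print(st[i],onz(d,*cc[i],.003))
plan([([.55,.2,.2],Rt(45)),([.442,.40,.12],Rt(90))])
E
```

```text
[ 0.07323744 -0.05039633  0.17578834]
scene [311.3 222. ] 407 [-0.097 -0.114  0.045] [-0.115 -0.145  0.009]
scene [317.7 286.4] 2400 [-0.002  0.082  0.045] [-0.016  0.056  0.009]
scene [237.9 314.4] 1310 [0.196 0.059 0.045] [0.188 0.033 0.009]
scene [260.1 305.9] 30 [0.142 0.064 0.045] [0.132 0.037 0.009]
[[0.38   0.3617 0.003 ]
 [0.3764 0.4288 0.003 ]
 [0.5023 0.4321 0.003 ]
 [0.5064 0.3669 0.003 ]] [0.44129595 0.39738395 0.003     ]
[208 167  50  23 627] [0.44116541 0.39340758 0.003     ]
t 10.8 tcp [ 0.6521 -0.0325  0.1797] gap 0.0178 j7 0.13
[0.228, -0.113, -0.009] [-5.4, -2.4, -47.3]
[0.423, -0.221, 0.083] [-4.4, -4.7, -92.3]
```

```bash
python3 - <<'E'
from h import *
S=manip.get_image("scene");D=manip.get_image("side");o=manip.get_obs();W=manip.get_image("wrist")
for im,n,c in((S,"scene",cam("scene")),(D,"side",cam("side")),(W,"wrist",cam("wrist",o))):
    h=cv2.cvtColor(im,cv2.COLOR_BGR2HSV)
    for th in (190,205,):
        k,l,st,cc=cv2.connectedComponentsWithStats(((h[...,2]>th)&(h[...,1]<40)).astype(np.uint8))
        for i in range(1,k):
            X=W2B(onz(c,*cc[i],.045)); Y=W2B(onz(c,*cc[i],.009))
            if st[i,4]>6 and -.2<X[0]<.3 and abs(X[1])<.15: print(n,th,cc[i].round(1),st[i,4],X.round(3),Y.round(3))
cv2.imwrite("pics/s5.png",np.hstack([cv2.resize(S[190:360,190:390],None,fx=2,fy=2),cv2.resize(D[170:340,240:440],None,fx=2,fy=2)]))
E
```

```text
scene 190 [259.5 305.4] 13 [0.142 0.061 0.045] [0.132 0.035 0.009]
scene 190 [256.7 316.4] 60 [0.162 0.086 0.045] [0.153 0.061 0.009]
scene 205 [256.6 316.5] 39 [0.162 0.086 0.045] [0.153 0.061 0.009]
wrist 190 [324.5  83.6] 76296 [0.059 0.058 0.045] [0.055 0.063 0.009]
wrist 190 [536.8 173.3] 1716 [ 0.212 -0.001  0.045] [ 0.228 -0.004  0.009]
wrist 190 [131.6 115.6] 9 [-0.089  0.037  0.045] [-0.112  0.039  0.009]
wrist 190 [456.5 206.5] 8 [ 0.159 -0.027  0.045] [ 0.168 -0.033  0.009]
wrist 190 [470.5 208.5] 8 [ 0.169 -0.028  0.045] [ 0.18  -0.035  0.009]
wrist 190 [440.7 224.1] 183 [ 0.149 -0.04   0.045] [ 0.157 -0.049  0.009]
wrist 190 [134.5 305.4] 971 [-0.111 -0.124  0.045] [-0.137 -0.143  0.009]
wrist 190 [149.6 287. ] 7359 [-0.094 -0.105  0.045] [-0.118 -0.122  0.009]
wrist 205 [334.8  81.6] 67498 [0.066 0.06  0.045] [0.064 0.065 0.009]
wrist 205 [540.6 169.4] 549 [0.214 0.001 0.045] [ 0.23  -0.001  0.009]
wrist 205 [456.3 206.4] 7 [ 0.159 -0.027  0.045] [ 0.168 -0.033  0.009]
wrist 205 [470.5 208.5] 8 [ 0.169 -0.028  0.045] [ 0.18  -0.035  0.009]
wrist 205 [442.  218.1] 22 [ 0
[... 289 characters left out ...]
-0.129 -0.082  0.045] [-0.157 -0.096  0.009]
wrist 205 [182.  291.7] 4422 [-0.064 -0.108  0.045] [-0.084 -0.125  0.009]
wrist 205 [521.4 272.4] 8 [ 0.213 -0.077  0.045] [ 0.229 -0.09   0.009]
wrist 205 [520.6 278.4] 7 [ 0.213 -0.082  0.045] [ 0.23  -0.095  0.009]
wrist 205 [517.6 295.5] 42 [ 0.213 -0.096  0.045] [ 0.23  -0.112  0.009]
wrist 205 [ 74.6 301. ] 9 [-0.169 -0.123  0.045] [-0.202 -0.142  0.009]
wrist 205 [489.7 312.7] 144 [ 0.194 -0.112  0.045] [ 0.208 -0.13   0.009]
wrist 205 [152.1 314.2] 9 [-0.095 -0.132  0.045] [-0.119 -0.152  0.009]
wrist 205 [216.7 315.1] 21 [-0.035 -0.129  0.045] [-0.051 -0.149  0.009]
wrist 205 [248.5 315.3] 18 [-0.006 -0.127  0.045] [-0.018 -0.147  0.009]
```

View pics/s5.png

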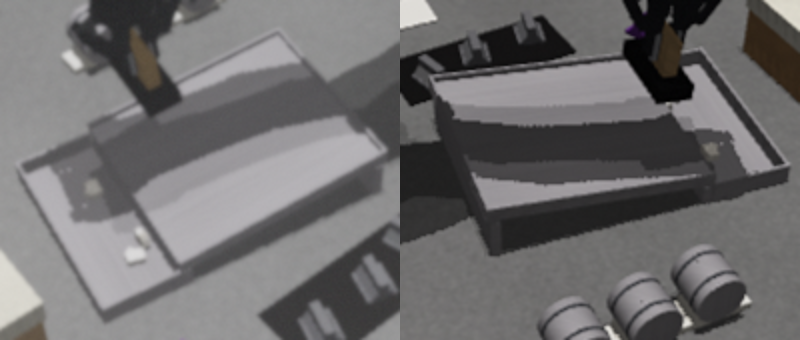

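All three chips are in the tray (scene crop 93,187 / 141,237 / 135,255) and the board is clear. I'm taking the scraper back to its pad.

Emit:
carry_out:
  jaw: [1, 1, 1, 1, 1, 1, 1, 1, 1, 1, 1, 1]
  dp:
    - [0.03, -0.02, 0]
    - [0.07, -0.04, 0]
    - [0.11, -0.06, 0]
    - [0.15, -0.08, 0]
    - [0.19, -0.1, 0]
    - [0.23, -0.115, 0]
    - [0.27, -0.135, 0]
    - [0.31, -0.16, 0.01]
    - [0.35, -0.18, 0.02]
    - [0.39, -0.2, 0.03]
    - [0.423, -0.221, 0.04]
    - [0.423, -0.221, 0.05]
  dr:
    - [0, 0, 0]
    - [0, 0, -8]
    - [0, 0, -16]
    - [-1, -1, -24]
    - [-2, -2, -32]
    - [-3, -3, -40]
    - [-4, -4, -48]
    - [-4.4, -4.7, -56]
    - [-4.4, -4.7, -64]
    - [-4.4, -4.7, -72]
    - [-4.4, -4.7, -80]
    - [-4.4, -4.7, -88]

```text
t: 12.2
tool_pos: [0.4416, 0.4058, 0.1466]
orientation: [0.031, 1.0, -0.001, -0.004]
wrist_force: [0.3, -1.0, -1.3]
finger_gap: 0.0175
gripper_force: 50.4
```

```bash
python3 - <<'E'
from h import *
plan([([.442,.3985,.07],Rt(91)),([.442,.3985,.035],Rt(91)),([.442,.3985,.0328],Rt(91))])
E
```

```text
t 12.2 tcp [0.4416 0.4058 0.1466] gap 0.0175 j7 0.63
[-0.001, -0.007, 0.077] [-0.1, -0.4, -4.5]
[-0.002, -0.007, 0.112] [-0.1, -0.4, -4.5]
[-0.002, -0.007, 0.114] [-0.1, -0.4, -4.5]
```

Emit:
carry_out:
  jaw: [1, 1, 1, 1, 1, 1, 0.5, 0, -0.2]
  dp:
    - [-0.001, -0.007, 0.04]
    - [-0.001, -0.007, 0.08]
    - [-0.001, -0.007, 0.105]
    - [-0.001, -0.007, 0.112]
    - [-0.002, -0.007, 0.114]
    - [-0.002, -0.007, 0.114]
    - [-0.002, -0.007, 0.114]
    - [-0.002, -0.007, 0.114]
    - [-0.002, -0.007, 0.114]
  dr:
    - [-0.1, -0.4, -4.5]
    - [-0.1, -0.4, -4.5]
    - [-0.1, -0.4, -4.5]
    - [-0.1, -0.4, -4.5]
    - [-0.1, -0.4, -4.5]
    - [-0.1, -0.4, -4.5]
    - [-0.1, -0.4, -4.5]
    - [-0.1, -0.4, -4.5]
    - [-0.1, -0.4, -4.5]

```text
t: 13.1
tool_pos: [0.4467, 0.3926, 0.0349]
orientation: [-0.002, 1.0, -0.001, 0.002]
wrist_force: [0.3, 0.6, -0.1]
finger_gap: 0.0493
gripper_force: 0.0
```

```bash
python3 - <<'E'
from h import *
plan([([.442,.3985,.20],Rt(91)),([.49,.30,.22],Rt(90)),([.52,.26,.2],Rt(90))])
E
```

```text
t 13.1 tcp [0.4467 0.3926 0.0349] gap 0.0493 j7 0.68
[0.004, 0.006, -0.165] [-0.1, 0.2, -0.7]
[-0.044, -0.093, -0.185] [-0.1, 0.2, 0.3]
[-0.073, -0.133, -0.165] [-0.1, 0.2, 0.3]
```

Emit:
carry_out:
  jaw: [-0.2, -0.5, -1, -1, -1, -1, -1, -1, -1, -1]
  dp:
    - [0, 0, -0.04]
    - [0, 0, -0.08]
    - [0, 0, -0.12]
    - [-0.01, -0.02, -0.16]
    - [-0.04, -0.06, -0.165]
    - [-0.07, -0.1, -0.165]
    - [-0.1, -0.135, -0.165]
    - [-0.11, -0.135, -0.165]
    - [-0.11, -0.135, -0.165]
    - [-0.11, -0.135, -0.165]
  dr:
    - [0, 0, 0]
    - [0, 0, 0]
    - [0, 0, 0]
    - [0, 0, 0]
    - [0, 0, 0]
    - [0, 0, 0]
    - [0, 0, 0]
    - [0, 0, 0]
    - [0, 0, 0]
    - [0, 0, 0]

```text
t: 14.1
tool_pos: [0.5559, 0.2592, 0.2001]
orientation: [-0.003, 1.0, -0.001, 0.001]
wrist_force: [-0.7, 0.5, 0.1]
finger_gap: 0.0854
gripper_force: 0.0
```

```bash
python3 - <<'E'
from h import *
o=manip.get_obs();print(o["tool_pos"])
W=manip.get_image("wrist");cv2.imwrite("pics/w2.png",W)
c=cam("wrist",o);g=cv2.cvtColor(W,cv2.COLOR_BGR2GRAY)
print([tuple(proj(c,[x,y,.028])[0].round()) for x,y in((.46,.232),(.527,.259),(.614,.28))])
E
```

```text
[0.5558646  0.25916356 0.20010603]
[(np.float64(293.0), np.float64(106.0)), (np.float64(325.0), np.float64(187.0)), (np.float64(347.0), np.float64(280.0))]
```

View pics/w2.png

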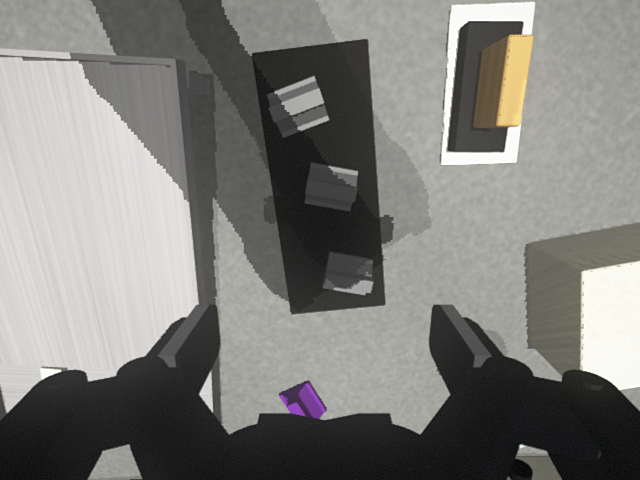

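The scraper stands on its pad and the three chocks show clearly on the mat at about (299,106), (331,187) and (349,274), with ridges near-horizontal in the image. I'll fit their outlines.

```bash
python3 - <<'E'
from h import *
o=manip.get_obs();W=cv2.imread("pics/w2.png");c=cam("wrist",o);s=cam("scene");d=cam("side")
g=cv2.cvtColor(W,cv2.COLOR_BGR2GRAY)
print(g[60,345],g[106,299],g[187,331],g[160,305],g[274,349],g[290,340],g[240,330])
for (u,v) in((299,106),(331,187),(349,274)):
    m=np.zeros_like(g); m[v-38:v+38,u-38:u+38]=(g[v-38:v+38,u-38:u+38]>48)
    m=cv2.morphologyEx(m,cv2.MORPH_OPEN,np.ones((3,3),np.uint8))
    k,l,st,cc=cv2.connectedComponentsWithStats(m); i=l[v,u] or 1+st[1:,4].argmax()
    ct=max(cv2.findContours((l==i).astype(np.uint8),0,2)[0],key=cv2.contourArea)
    r=cv2.minAreaRect(ct); b=cv2.boxPoints(r)
    X=np.array([onz(c,*q,.006) for q in b]); e=[np.round(X[(j+1)%4]-X[j],4)[:2] for j in (0,1)]
    print(st[i],r,"c",X.mean(0).round(4),[ (round(np.linalg.norm(q),4),round(np.rad2deg(np.arctan2(q[1],q[0])),1)) for q in e])
E
```

```text
50 171 63 23 60 159 28
[ 267   75   63   62 2534] ((297.1227722167969, 106.57228088378906), (48.68236541748047, 55.26827621459961), 69.14553833007812) c [0.4593 0.2343 0.006 ] [(np.float64(0.0479), np.float64(109.5)), (np.float64(0.0399), np.float64(22.5))]
[ 305  163   54   48 2051] ((331.7584533691406, 186.369140625), (50.977027893066406, 42.17190170288086), 10.007980346679688) c [0.5291 0.2657 0.006 ] [(np.float64(0.0393), np.float64(169.4)), (np.float64(0.047), np.float64(80.6))]
[ 311  236   76   76 3720] ((348.5, 273.5), (75.0, 75.0), 90.0) c [0.6175 0.2837 0.006 ] [(np.float64(0.0732), np.float64(90.4)), (np.float64(0.0812), np.float64(3.2))]
```

```bash
python3 - <<'E'
from h import *
c=cam("wrist");print(onz(c,349.5,275,.008),onz(c,303,400,.015))
plan([([.616,.283,.07],Rt(77)),([.616,.283,.006],Rt(77))])
E
```

```text
[0.61703218 0.28455302 0.008     ] [0.76234048 0.23670799 0.015     ]
t 14.2 tcp [0.5556 0.2595 0.2001] gap 0.0852 j7 1.01
[-0.06, 0.023, 0.13] [-0.1, 0.2, 13.4]
[-0.06, 0.024, 0.194] [-0.1, 0.2, 13.4]
```

Emit:
carry_out:
  jaw: [-1, -1, -1, -1, -1, -1, -0.2, 0.2, 0.6, 1, 1, 1]
  dp:
    - [-0.03, 0.012, 0.04]
    - [-0.06, 0.023, 0.08]
    - [-0.06, 0.024, 0.12]
    - [-0.06, 0.024, 0.16]
    - [-0.06, 0.024, 0.185]
    - [-0.06, 0.024, 0.193]
    - [-0.06, 0.024, 0.193]
    - [-0.06, 0.024, 0.193]
    - [-0.06, 0.024, 0.193]
    - [-0.06, 0.024, 0.193]
    - [-0.06, 0.024, 0.193]
    - [-0.06, 0.024, 0.193]
  dr:
    - [0, 0, 7]
    - [0, 0, 13.4]
    - [0, 0, 13.4]
    - [0, 0, 13.4]
    - [0, 0, 13.4]
    - [0, 0, 13.4]
    - [0, 0, 13.4]
    - [0, 0, 13.4]
    - [0, 0, 13.4]
    - [0, 0, 13.4]
    - [0, 0, 13.4]
    - [0, 0, 13.4]
  force: 40

```text
t: 15.35
tool_pos: [0.6178, 0.2827, 0.0093]
orientation: [0.114, 0.993, -0.0, 0.003]
wrist_force: [-3.4, 0.2, 8.8]
finger_gap: 0.0435
gripper_force: 40.2
```

Emit:
carry_out:
  jaw: [1, 1, 1, 1, 1]
  dp:
    - [0, 0, 0]
    - [0, 0, -0.04]
    - [0, 0, -0.08]
    - [0, 0, -0.12]
    - [0, 0, -0.12]
  dr:
    - [0, 0, 0]
    - [0, 0, 0]
    - [0, 0, 0]
    - [0, 0, 0]
    - [0, 0, 0]

```text
t: 15.85
tool_pos: [0.6194, 0.2836, 0.1342]
orientation: [0.114, 0.993, 0.001, 0.006]
wrist_force: [1.4, -0.2, -1.2]
finger_gap: 0.0432
gripper_force: 42.4
```

```bash
python3 - <<'E'
from h import *
print(manip.get_obs()["wrist_force"]);M=Rt(87.25,6)
plan([(B2W(.075,.055,.004+.04),M),(B2W(.075,.055,.004+.003),M),(B2W(.075,.055,.004),M)])
E
```

```text
[ 1.41784377 -0.2222654  -1.21014706]
t 15.8 tcp [0.6194 0.2836 0.1342] gap 0.0432 j7 0.82
[-0.092, -0.195, 0.048] [0.7, 6.6, -10.4]
[-0.088, -0.196, 0.085] [0.7, 6.6, -10.4]
[-0.087, -0.196, 0.088] [0.7, 6.6, -10.4]
```

Emit:
carry_out:
  jaw: [1, 1, 1, 1, 1, 1, 1, 1, 1]
  dp:
    - [-0.02, -0.04, 0]
    - [-0.04, -0.08, 0]
    - [-0.06, -0.12, 0.01]
    - [-0.08, -0.16, 0.03]
    - [-0.092, -0.195, 0.048]
    - [-0.09, -0.196, 0.065]
    - [-0.09, -0.196, 0.075]
    - [-0.09, -0.196, 0.078]
    - [-0.09, -0.196, 0.078]
  dr:
    - [0.2, 2, -3]
    - [0.4, 4, -6]
    - [0.7, 6, -10.4]
    - [0.7, 6.6, -10.4]
    - [0.7, 6.6, -10.4]
    - [0.7, 6.6, -10.4]
    - [0.7, 6.6, -10.4]
    - [0.7, 6.6, -10.4]
    - [0.7, 6.6, -10.4]

```text
t: 16.75
tool_pos: [0.6601, 0.0723, 0.0503]
orientation: [0.023, 0.998, -0.001, -0.056]
wrist_force: [-0.2, 0.8, -1.0]
finger_gap: 0.043
gripper_force: 42.3
```

```bash
cat >> h.py <<'E'
def hb(H=0):
    o=manip.get_obs();b=W2B(o["tool_pos"]);a=np.deg2rad(6);h=(b[2]-(.0505-b[0]*np.tan(a)))*np.cos(a)-H
    print("foot x,y",(b[0]-h*np.sin(a)).round(4),b[1].round(4),"h",h.round(4),"F",o["wrist_force"].round(1))
E
python3 - <<'E'
from h import *
hb();M=Rt(87.25,6)
plan([(B2W(.075,.055,.0085),M)])
E
```

```text
foot x,y 0.0738 0.0542 h 0.0076 F [-0.2  0.8 -1. ]
t 16.8 tcp [0.6601 0.0723 0.0503] gap 0.043 j7 1.31
[-0.001, 0.001, -0.001] [-0.2, -0.4, 0.1]
```

Emit:
carry_out:
  jaw: [1, 1, 1, 1]
  dp:
    - [0, 0, 0.001]
    - [0, 0, 0.002]
    - [0, 0, 0.003]
    - [0, 0, 0.003]
  dr:
    - [0, 0, 0]
    - [0, 0, 0]
    - [0, 0, 0]
    - [0, 0, 0]

```text
t: 17.15
tool_pos: [0.6601, 0.0715, 0.0484]
orientation: [0.023, 0.998, -0.001, -0.056]
wrist_force: [-3.5, 1.8, 12.8]
finger_gap: 0.043
gripper_force: 43.8
```

Emit:
carry_out:
  jaw: [-0.1, -0.3, -0.4, -0.4, -0.4, -0.4, -0.4]
  dp:
    - [0, 0, 0]
    - [0, 0, 0]
    - [0, 0, 0]
    - [0, 0, -0.02]
    - [0, 0, -0.05]
    - [0, 0.02, -0.1]
    - [0, 0.05, -0.14]
  dr:
    - [0, 0, 0]
    - [0, 0, 0]
    - [0, 0, 0]
    - [0, 0, 0]
    - [0, 0, 0]
    - [0, 0, 0]
    - [0, 0, 0]

```text
t: 17.85
tool_pos: [0.6778, 0.1168, 0.185]
orientation: [0.025, 0.998, -0.001, -0.056]
wrist_force: [1.7, -0.1, 0.2]
finger_gap: 0.0597
gripper_force: 0.0
```

```bash
python3 - <<'E'
from h import *
plan([([.528,.262,.15],Rt(80)),([.528,.262,.07],Rt(80)),([.528,.262,.008],Rt(80))])
E
```

```text
t 17.9 tcp [0.6778 0.1168 0.185 ] gap 0.0597 j7 1.26
[0.152, 0.138, 0.052] [-0.7, -6.4, 7.1]
[0.143, 0.138, 0.131] [-0.7, -6.4, 7.1]
[0.136, 0.138, 0.193] [-0.7, -6.4, 7.1]
```

Emit:
carry_out:
  jaw: [-1, -1, -1, -1, -1, -1, -1]
  dp:
    - [0.03, 0.03, 0]
    - [0.06, 0.06, 0]
    - [0.09, 0.09, 0.02]
    - [0.12, 0.12, 0.04]
    - [0.147, 0.138, 0.08]
    - [0.143, 0.138, 0.1]
    - [0.143, 0.138, 0.1]
  dr:
    - [0, -2, 2]
    - [0, -4, 4]
    - [-0.7, -6.4, 7]
    - [-0.7, -6.4, 7]
    - [-0.7, -6.4, 7]
    - [-0.7, -6.4, 7]
    - [-0.7, -6.4, 7]

```text
t: 18.55
tool_pos: [0.5289, 0.2633, 0.0968]
orientation: [0.084, 0.996, -0.001, -0.002]
wrist_force: [0.0, -0.3, 0.5]
finger_gap: 0.0849
gripper_force: 0.0
```

```bash
python3 - <<'E'
from h import *
plan([([.528,.262,.05],Rt(80)),([.528,.262,.0085],Rt(80))])
E
```

```text
t 18.6 tcp [0.5289 0.2633 0.0968] gap 0.0849 j7 0.81
[0.001, -0.001, 0.047] [-0.1, -0.2, 0.4]
[0.0, -0.001, 0.088] [-0.1, -0.2, 0.4]
```

Emit:
carry_out:
  jaw: [-1, -1, -1, -0.4, 0, 0.5, 1, 1, 1]
  dp:
    - [0, 0, 0.04]
    - [0, 0, 0.075]
    - [0, 0, 0.088]
    - [0, 0, 0.088]
    - [0, 0, 0.088]
    - [0, 0, 0.088]
    - [0, 0, 0.088]
    - [0, 0, 0.088]
    - [0, 0, 0.088]
  dr:
    - [0, 0, 0]
    - [0, 0, 0]
    - [0, 0, 0]
    - [0, 0, 0]
    - [0, 0, 0]
    - [0, 0, 0]
    - [0, 0, 0]
    - [0, 0, 0]
    - [0, 0, 0]

```text
t: 19.45
tool_pos: [0.5318, 0.2636, 0.013]
orientation: [0.085, 0.996, 0.001, 0.001]
wrist_force: [-1.8, -1.8, 9.0]
finger_gap: 0.0429
gripper_force: 39.8
```

Emit:
carry_out:
  jaw: [1, 1, 1, 1, 1, 1, 1]
  dp:
    - [0, 0, -0.03]
    - [0, 0, -0.07]
    - [0, 0, -0.11]
    - [0, 0, -0.14]
    - [0, 0, -0.14]
    - [0, 0, -0.14]
    - [0, 0, -0.14]
  dr:
    - [0, 0, 0]
    - [0, 0, 0]
    - [0, 0, 0]
    - [0, 0, 0]
    - [0, 0, 0]
    - [0, 0, 0]
    - [0, 0, 0]

```text
t: 20.15
tool_pos: [0.5303, 0.2629, 0.1505]
orientation: [0.085, 0.996, 0.0, -0.001]
wrist_force: [-0.5, 0.3, -2.7]
finger_gap: 0.0429
gripper_force: 42.5
```

```bash
python3 - <<'E'
from h import *
M=Rt(87.25,6)
plan([(B2W(.075,-.057,.1),M),(B2W(.075,-.057,.04),M),(B2W(.075,-.057,.008),M)])
E
```

```text
t 20.1 tcp [0.5303 0.2629 0.1505] gap 0.0429 j7 0.82
[-0.184, -0.275, 0.008] [0.4, 5.9, -7.0]
[-0.178, -0.276, 0.068] [0.4, 5.9, -7.0]
[-0.175, -0.276, 0.1] [0.4, 5.9, -7.0]
```

Emit:
carry_out:
  jaw: [1, 1, 1, 1, 1, 1, 1, 1, 1, 1, 1]
  dp:
    - [-0.025, -0.04, -0.02]
    - [-0.05, -0.08, -0.02]
    - [-0.08, -0.12, -0.02]
    - [-0.11, -0.16, -0.02]
    - [-0.14, -0.2, -0.01]
    - [-0.17, -0.24, 0]
    - [-0.184, -0.275, 0.01]
    - [-0.18, -0.276, 0.05]
    - [-0.176, -0.276, 0.085]
    - [-0.176, -0.276, 0.092]
    - [-0.176, -0.276, 0.092]
  dr:
    - [0, 2, -2]
    - [0, 4, -4]
    - [0.4, 6, -7]
    - [0.4, 6, -7]
    - [0.4, 6, -7]
    - [0.4, 6, -7]
    - [0.4, 6, -7]
    - [0.4, 6, -7]
    - [0.4, 6, -7]
    - [0.4, 6, -7]
    - [0.4, 6, -7]

```text
t: 21.25
tool_pos: [0.6568, -0.0383, 0.0575]
orientation: [0.023, 0.998, 0.001, -0.054]
wrist_force: [-0.7, -0.7, -1.2]
finger_gap: 0.0429
gripper_force: 42.5
```

```bash
python3 - <<'E'
from h import *
hb();M=Rt(87.25,6)
plan([(B2W(.075,-.057,.0105),M)])
E
```

```text
foot x,y 0.075 -0.0564 h 0.0149 F [-0.7 -0.7 -1.2]
t 21.2 tcp [ 0.6568 -0.0383  0.0575] gap 0.0429 j7 1.47
[0.0, -0.001, 0.004] [0.0, -0.2, 0.1]
```

Emit:
carry_out:
  jaw: [1, 1, 1, 1, 1]
  dp:
    - [0, 0, 0.002]
    - [0, 0, 0.004]
    - [0, 0, 0.005]
    - [0, 0, 0.006]
    - [0, 0, 0.006]
  dr:
    - [0, 0, 0]
    - [0, 0, 0]
    - [0, 0, 0]
    - [0, 0, 0]
    - [0, 0, 0]

```text
t: 21.75
tool_pos: [0.657, -0.0385, 0.053]
orientation: [0.024, 0.998, 0.001, -0.052]
wrist_force: [0.1, 1.0, -2.5]
finger_gap: 0.0427
gripper_force: 42.5
```

Emit:
carry_out:
  jaw: [1, 1, 1, 1, 1]
  dp:
    - [0, 0, 0.001]
    - [0, 0, 0.002]
    - [0, 0, 0.003]
    - [0, 0, 0.003]
    - [0, 0, 0.003]
  dr:
    - [0, 0, 0]
    - [0, 0, 0]
    - [0, 0, 0]
    - [0, 0, 0]
    - [0, 0, 0]

```text
t: 22.25
tool_pos: [0.657, -0.0385, 0.0518]
orientation: [0.024, 0.998, 0.001, -0.052]
wrist_force: [-8.7, 0.6, 26.2]
finger_gap: 0.0432
gripper_force: 45.3
```

Emit:
carry_out:
  jaw: [1, -0.1, -0.3, -0.4, -0.4, -0.4, -0.4, -1, -1, -1]
  dp:
    - [0, 0, -0.0015]
    - [0, 0, -0.0015]
    - [0, 0, -0.0015]
    - [0, 0, -0.0015]
    - [0, 0, -0.03]
    - [0, 0, -0.07]
    - [0, 0, -0.11]
    - [0, 0.04, -0.13]
    - [0, 0.08, -0.13]
    - [0, 0.12, -0.13]
  dr:
    - [0, 0, 0]
    - [0, 0, 0]
    - [0, 0, 0]
    - [0, 0, 0]
    - [0, 0, 0]
    - [0, 0, 0]
    - [0, 0, 0]
    - [0, 0, 0]
    - [0, 0, 0]
    - [0, 0, 0]

```text
t: 23.25
tool_pos: [0.6762, 0.082, 0.1798]
orientation: [0.024, 0.998, 0.002, -0.052]
wrist_force: [-0.4, 0.4, -0.0]
finger_gap: 0.0853
gripper_force: 0.0
```

```bash
python3 - <<'E'
from h import *
plan([([.459,.232,.12],Rt(109)),([.459,.232,.0085],Rt(109))])
o=manip.get_obs();W=manip.get_image("wrist");cv2.imwrite("pics/w3.png",W)
E
```

```text
t 23.2 tcp [0.6762 0.082  0.1798] gap 0.0853 j7 1.31
[0.217, 0.139, 0.083] [1.2, -5.9, -21.7]
[0.205, 0.139, 0.194] [1.2, -5.9, -21.7]
```

Emit:
carry_out:
  jaw: [-1, -1, -1, -1, -1, -1, -1, -1, -1, -1]
  dp:
    - [0.03, 0.03, 0]
    - [0.07, 0.055, 0]
    - [0.11, 0.08, 0]
    - [0.15, 0.11, 0.02]
    - [0.19, 0.139, 0.05]
    - [0.217, 0.139, 0.083]
    - [0.215, 0.139, 0.1]
    - [0.213, 0.139, 0.12]
    - [0.213, 0.139, 0.12]
    - [0.213, 0.139, 0.12]
  dr:
    - [0, -2, -5]
    - [0.5, -4, -10]
    - [1.2, -5.9, -15]
    - [1.2, -5.9, -21.7]
    - [1.2, -5.9, -21.7]
    - [1.2, -5.9, -21.7]
    - [1.2, -5.9, -21.7]
    - [1.2, -5.9, -21.7]
    - [1.2, -5.9, -21.7]
    - [1.2, -5.9, -21.7]

```text
t: 24.3
tool_pos: [0.4585, 0.2301, 0.0824]
orientation: [-0.165, 0.986, -0.0, -0.001]
wrist_force: [-0.2, -0.3, -0.0]
finger_gap: 0.0856
gripper_force: 0.0
```

```bash
python3 - <<'E'
from h import *
plan([([.459,.232,.05],Rt(109)),([.459,.232,.0085],Rt(109))])
E
```

```text
t 24.3 tcp [0.4585 0.2301 0.0824] gap 0.0856 j7 1.18
[-0.001, 0.002, 0.032] [-0.0, -0.1, -0.0]
[-0.001, 0.002, 0.074] [-0.0, -0.1, -0.0]
```

Emit:
carry_out:
  jaw: [-1, -1, -1, -0.4, 0, 0.5, 1, 1, 1]
  dp:
    - [0, 0.002, 0.04]
    - [0, 0.002, 0.065]
    - [0, 0.002, 0.074]
    - [0, 0.002, 0.074]
    - [0, 0.002, 0.074]
    - [0, 0.002, 0.074]
    - [0, 0.002, 0.074]
    - [0, 0.002, 0.074]
    - [0, 0.002, 0.074]
  dr:
    - [0, 0, 0]
    - [0, 0, 0]
    - [0, 0, 0]
    - [0, 0, 0]
    - [0, 0, 0]
    - [0, 0, 0]
    - [0, 0, 0]
    - [0, 0, 0]
    - [0, 0, 0]

```text
t: 25.2
tool_pos: [0.4585, 0.2324, 0.0096]
orientation: [-0.165, 0.986, 0.0, 0.001]
wrist_force: [-2.3, -0.2, 12.0]
finger_gap: 0.0433
gripper_force: 39.4
```

Emit:
carry_out:
  jaw: [1, 1, 1, 1, 1, 1]
  dp:
    - [0, 0, -0.03]
    - [0, 0, -0.07]
    - [0, 0, -0.11]
    - [0, 0, -0.14]
    - [0, 0, -0.14]
    - [0, 0, -0.14]
  dr:
    - [0, 0, 0]
    - [0, 0, 0]
    - [0, 0, 0]
    - [0, 0, 0]
    - [0, 0, 0]
    - [0, 0, 0]

```text
t: 25.8
tool_pos: [0.458, 0.2321, 0.1491]
orientation: [-0.165, 0.986, -0.0, 0.0]
wrist_force: [0.1, 0.0, -2.1]
finger_gap: 0.0428
gripper_force: 43.0
```

```bash
python3 - <<'E'
from h import *
M=Rt(87.25,6)
plan([(B2W(-.04,0,.1),M),(B2W(-.04,0,.04),M),(B2W(-.04,0,.014),M)])
E
```

```text
t 25.8 tcp [0.458  0.2321 0.1491] gap 0.0428 j7 1.2
[-0.022, -0.229, -0.005] [-1.1, 6.0, 21.7]
[-0.016, -0.226, 0.055] [-1.1, 6.0, 21.7]
[-0.014, -0.225, 0.081] [-1.1, 6.0, 21.7]
```

Emit:
carry_out:
  jaw: [1, 1, 1, 1, 1, 1, 1, 1, 1, 1]
  dp:
    - [0, -0.04, -0.02]
    - [0, -0.08, -0.02]
    - [-0.01, -0.13, -0.02]
    - [-0.02, -0.18, -0.01]
    - [-0.022, -0.229, 0]
    - [-0.018, -0.227, 0.04]
    - [-0.014, -0.225, 0.075]
    - [-0.014, -0.225, 0.085]
    - [-0.014, -0.225, 0.085]
    - [-0.014, -0.225, 0.085]
  dr:
    - [0, 2, 5]
    - [0, 4, 11]
    - [-1.1, 6, 17]
    - [-1.1, 6, 21.7]
    - [-1.1, 6, 21.7]
    - [-1.1, 6, 21.7]
    - [-1.1, 6, 21.7]
    - [-1.1, 6, 21.7]
    - [-1.1, 6, 21.7]
    - [-1.1, 6, 21.7]

```text
t: 26.8
tool_pos: [0.5441, 0.0241, 0.0632]
orientation: [0.023, 0.998, 0.0, -0.054]
wrist_force: [-0.2, 0.2, -2.2]
finger_gap: 0.0431
gripper_force: 45.0
```

Emit:
carry_out:
  jaw: [1, 1, 1, 1]
  dp:
    - [0, 0, 0.001]
    - [0, 0, 0.002]
    - [0, 0, 0.002]
    - [0, 0, 0.002]
  dr:
    - [0, 0, 0]
    - [0, 0, 0]
    - [0, 0, 0]
    - [0, 0, 0]

```text
t: 27.2
tool_pos: [0.5441, 0.024, 0.0614]
orientation: [0.024, 0.998, 0.0, -0.053]
wrist_force: [0.1, 0.7, -2.4]
finger_gap: 0.0433
gripper_force: 45.0
```

```bash
python3 - <<'E'
from h import *
hb();plan([(B2W(-.04,0,.0065),Rt(87.25,6))])
E
```

```text
foot x,y -0.0397 0.0004 h 0.0068 F [ 0.1  0.7 -2.4]
t 27.2 tcp [0.5441 0.024  0.0614] gap 0.0433 j7 1.36
[0.0, -0.0, 0.0] [-0.1, -0.1, 0.0]
```

Emit:
carry_out:
  jaw: [1, 1, 1]
  dp:
    - [0, 0, 0.001]
    - [0, 0, 0.0015]
    - [0, 0, 0.0015]
  dr:
    - [0, 0, 0]
    - [0, 0, 0]
    - [0, 0, 0]

```text
t: 27.5
tool_pos: [0.5438, 0.0239, 0.0597]
orientation: [0.024, 0.998, 0.0, -0.053]
wrist_force: [0.8, -0.8, -1.8]
finger_gap: 0.043
gripper_force: 45.0
```

Emit:
carry_out:
  jaw: [1, 1, 1, 1]
  dp:
    - [0, 0, 0.001]
    - [0, 0, 0.0015]
    - [0, 0, 0.0015]
    - [0, 0, 0.0015]
  dr:
    - [0, 0, 0]
    - [0, 0, 0]
    - [0, 0, 0]
    - [0, 0, 0]

```text
t: 27.9
tool_pos: [0.5438, 0.0239, 0.0593]
orientation: [0.024, 0.998, 0.0, -0.053]
wrist_force: [-5.5, 0.2, 19.9]
finger_gap: 0.0432
gripper_force: 47.4
```

Emit:
carry_out:
  jaw: [1, -0.1, -0.3, -0.4, -0.4, -0.4, -0.4, -1, -1, -1, -1]
  dp:
    - [0, 0, -0.001]
    - [0, 0, -0.001]
    - [0, 0, -0.001]
    - [0, 0, -0.001]
    - [0, 0, -0.03]
    - [0, 0, -0.07]
    - [0, 0, -0.12]
    - [-0.05, -0.04, -0.16]
    - [-0.07, -0.09, -0.2]
    - [-0.07, -0.12, -0.22]
    - [-0.07, -0.12, -0.22]
  dr:
    - [0, 0, 0]
    - [0, 0, 0]
    - [0, 0, 0]
    - [0, 0, 0]
    - [0, 0, 0]
    - [0, 0, 0]
    - [0, 0, 0]
    - [0, -3, 0]
    - [0, -6, 0]
    - [0, -6, 0]
    - [0, -6, 0]

```text
t: 29.0
tool_pos: [0.6318, -0.1039, 0.2723]
orientation: [0.025, 1.0, -0.002, 0.001]
wrist_force: [-0.2, -0.7, -0.8]
finger_gap: 0.0854
gripper_force: 0.0
```

```bash
python3 - <<'E'
from h import *
o=manip.get_obs();print(o["tool_pos"],o["orientation"])
W=manip.get_image("wrist");cv2.imwrite("pics/w4.png",W)
E
```

```text
[ 0.63175116 -0.10392378  0.27233746] [ 2.51434924e-02  9.99682333e-01 -1.65883303e-03  5.34797747e-04]
```

View pics/w4.png

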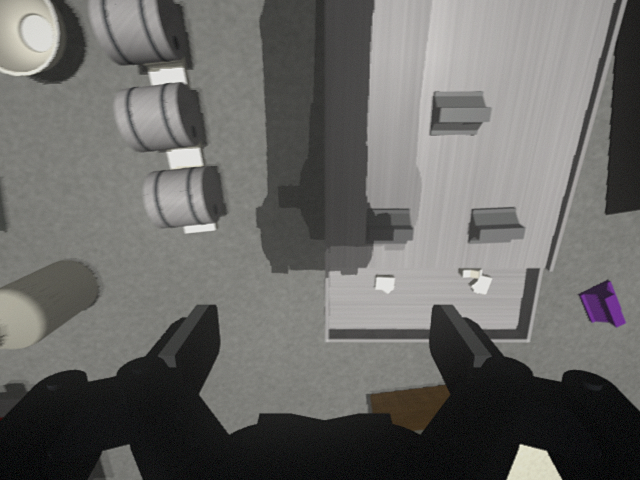

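All three chocks sit on the board with ridges across the slope (460,113 / 392,226 / 497,225), and the chips are in the tray. The drums in the rack are at (139,28), (160,117) and (185,196), with white bar patches at (168,73) and (184,157).

```bash
python3 - <<'E'
from h import *
o=manip.get_obs();c=cam("wrist",o)
for u,v in((168,73),(184,157),(200,229)): print("patch",onz(c,u,v,.012).round(4))
for u,v in((460,113),(392,226),(497,225)):
    X=onz(c,u,v,.06);
    for _ in range(4): X=onz(c,u,v,B2W(W2B(X)[0],0,.02)[2])
    print("chock",W2B(X).round(4))
for u,v in((139,28),(160,117),(185,196)): print("drum",onz(c,u,v,.055).round(4))
plan([([.56,-.22,.27],Rt(87.25))])
E
```

```text
patch [ 0.4899 -0.2616  0.012 ]
patch [ 0.5746 -0.2591  0.012 ]
patch [ 0.6567 -0.254   0.012 ]
chock [-0.0355 -0.0043  0.0741]
chock [ 0.0715 -0.058   0.0629]
chock [0.0709 0.0482 0.0629]
drum [ 0.4596 -0.264   0.055 ]
drum [ 0.535  -0.2591  0.055 ]
drum [ 0.6113 -0.2478  0.055 ]
t 29.1 tcp [ 0.6324 -0.1064  0.2735] gap 0.0853 j7 1.58
[0.066, -0.117, 0.004] [-0.3, 0.1, -0.3]
```

Emit:
carry_out:
  jaw: [-1, -1, -1, -1, -1, -1]
  dp:
    - [0.02, -0.04, 0.004]
    - [0.045, -0.08, 0.004]
    - [0.05, -0.12, 0.004]
    - [0.05, -0.14, 0.004]
    - [0.05, -0.14, 0.004]
    - [0.05, -0.14, 0.004]
  dr:
    - [0, 0, 0]
    - [0, 0, 0]
    - [0, 0, 0]
    - [0, 0, 0]
    - [0, 0, 0]
    - [0, 0, 0]

```text
t: 29.65
tool_pos: [0.5742, -0.2371, 0.2657]
orientation: [0.024, 1.0, -0.001, -0.001]
wrist_force: [0.3, 0.7, 0.5]
finger_gap: 0.0854
gripper_force: 0.0
```

```bash
python3 - <<'E'
from h import *
o=manip.get_obs();print(o["tool_pos"])
W=manip.get_image("wrist");cv2.imwrite("pics/w5.png",W)
E
```

```text
[ 0.57423702 -0.23710461  0.26573811]
```

View pics/w5.png

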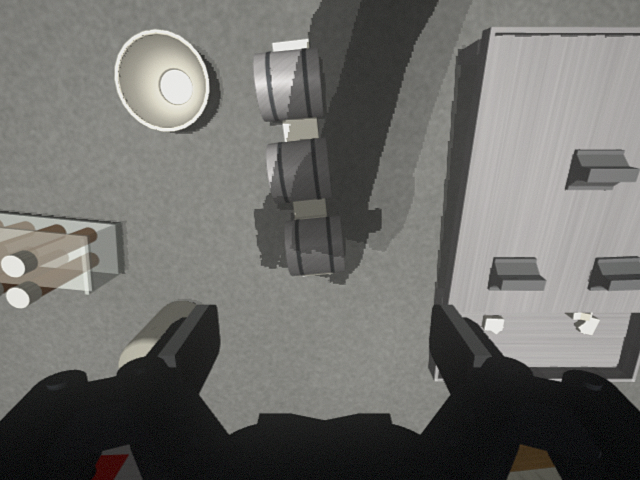

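The view from above the rack shows the drums at about (290,86), (299,171) and (316,246), with bar patches at (300,129) and (310,209). The bowl at (162,80) is clear of the fingers.

```bash
python3 - <<'E'
from h import *
o=manip.get_obs();c=cam("wrist",o);s=cam("scene");d=cam("side")
p=[onz(c,u,v,.012) for u,v in((300,129),(310,209))]
m=(p[0]+p[1])/2;e=p[1]-p[0];print(m,np.linalg.norm(e[:2]),np.rad2deg(np.arctan2(e[1],e[0])))
# widths of drum silhouette: end faces at axis height z=.04
for q in (((253,54),(320,50),(260,123),(326,118)),((267,145),(327,140),(275,203),(330,197)),((285,221),(342,216),(290,275),(346,270))):
    X=np.array([onz(c,*a,.045) for a in q]);f=X[[1,3]].mean(0)-X[[0,2]].mean(0)
    print(X.mean(0).round(4),"len",np.linalg.norm(f).round(4),"axis",np.rad2deg(np.arctan2(f[1],f[0])).round(1), "bowl",onz(c,162,80,.04).round(3))
# two-view top height check: drum top points by scene/wrist not distinct; use rims in scene & side
print(proj(s,[m[0],m[1],.07]),proj(d,[m[0],m[1],.07]))
# rack end patch in fixed cams
print(tri(ray(s,226,219.5),ray(c,0,0))[1])
E
```

```text
[ 0.53626328 -0.25575111  0.012     ] 0.08619652436963629 3.697723798037558
[ 0.4562 -0.2635  0.045 ] len 0.0626 axis 90.9 bowl [ 0.444 -0.384  0.04 ]
[ 0.5348 -0.2594  0.045 ] len 0.0578 axis 92.7 bowl [ 0.444 -0.384  0.04 ]
[ 0.6131 -0.2476  0.045 ] len 0.0603 axis 92.6 bowl [ 0.444 -0.384  0.04 ]
[[260.21037173 186.99673234]] [[362.68237152 312.87495637]]
0.12613235421063565
```

```bash
python3 - <<'E'
from h import *
s=cam("scene");d=cam("side")
for a,b in (((124,110),(507,447)),((187,75),(424,487)),((250,45),(332,517))):
    X,e=tri(ray(s,a[0]/2.6+189.7,a[1]/2.6+164.7),ray(d,b[0]/2.6+199.7,b[1]/2.6+139.7));print(X.round(4),e.round(4))
print("petri",onz(d,261,372,.01),"dish",onz(d,348,392,.03))
plan([([.613,-.2485,.09],Rt(94.5)),([.613,-.2485,.018],Rt(94.5))])
E
```

```text
[ 0.6134 -0.2528  0.0384] 0.0017
[ 0.5322 -0.2645  0.0374] 0.0021
[ 0.4524 -0.2664  0.0392] 0.0017
petri [ 0.30984352 -0.27356292  0.01      ] dish [ 0.44330053 -0.39085986  0.03      ]
t 29.7 tcp [ 0.5745 -0.2364  0.2658] gap 0.0856 j7 1.82
[-0.039, -0.01, 0.176] [-0.1, -0.1, -7.2]
[-0.04, -0.01, 0.248] [-0.1, -0.1, -7.2]
```

Emit:
carry_out:
  jaw: [-1, -1, -1, -1, -1, -1, -1, -0.4, 0, 0.5, 1, 1]
  dp:
    - [-0.039, -0.011, 0.04]
    - [-0.039, -0.011, 0.08]
    - [-0.039, -0.011, 0.12]
    - [-0.039, -0.011, 0.16]
    - [-0.039, -0.011, 0.2]
    - [-0.039, -0.011, 0.235]
    - [-0.04, -0.011, 0.248]
    - [-0.04, -0.011, 0.248]
    - [-0.04, -0.011, 0.248]
    - [-0.04, -0.011, 0.248]
    - [-0.04, -0.011, 0.248]
    - [-0.04, -0.011, 0.248]
  dr:
    - [0, 0, -7.2]
    - [0, 0, -7.2]
    - [0, 0, -7.2]
    - [0, 0, -7.2]
    - [0, 0, -7.2]
    - [0, 0, -7.2]
    - [0, 0, -7.2]
    - [0, 0, -7.2]
    - [0, 0, -7.2]
    - [0, 0, -7.2]
    - [0, 0, -7.2]
    - [0, 0, -7.2]
  force: 60

```text
t: 30.9
tool_pos: [0.6143, -0.2509, 0.0198]
orientation: [-0.039, 0.999, -0.001, 0.0]
wrist_force: [-0.9, 2.1, 9.0]
finger_gap: 0.0576
gripper_force: 65.3
```

Emit:
carry_out:
  jaw: [1, 1, 1, 1, 1, 1, 1]
  dp:
    - [0, 0, 0]
    - [0, 0, -0.03]
    - [0, 0, -0.07]
    - [0, 0, -0.11]
    - [0, 0, -0.15]
    - [0, 0, -0.15]
    - [0, 0, -0.15]
  dr:
    - [0, 0, 0]
    - [0, 0, 0]
    - [0, 0, 0]
    - [0, 0, 0]
    - [0, 0, 0]
    - [0, 0, 0]
    - [0, 0, 0]

```text
t: 31.6
tool_pos: [0.6137, -0.2506, 0.169]
orientation: [-0.039, 0.999, -0.001, -0.0]
wrist_force: [0.4, -0.7, -5.5]
finger_gap: 0.0575
gripper_force: 67.0
```

```bash
cat >> h.py <<'E'
def drumpose(xc,y,dz,k,h=0):
    """TCP with drum h above the face, resting k m uphill of contact with a chock at xc (level coords of its foot)"""
    return B2W(xc-(.033+k)*np.cos(np.deg2rad(6)),y,.030+h)-np.array([0,0,dz])
E
python3 - <<'E'
from h import *
M=Rt(87.25)
print(manip.get_obs()["wrist_force"])
plan([(drumpose(.075,-.057,.021,.004,.07),M),(drumpose(.075,-.057,.021,.006,.006),M),(drumpose(.075,-.057,.021,.006,.0),M)])
E
```

```text
[ 0.41625503 -0.65255773 -5.51591932]
t 31.6 tcp [ 0.6137 -0.2506  0.169 ] gap 0.0575 j7 1.93
[-0.032, 0.211, 0.044] [-0.1, -0.0, 7.2]
[-0.023, 0.212, 0.107] [-0.1, -0.0, 7.2]
[-0.023, 0.213, 0.113] [-0.1, -0.0, 7.2]
```

Emit:
carry_out:
  jaw: [1, 1, 1, 1, 1, 1, 1, 1, 1, 1, 1, 1]
  dp:
    - [-0.005, 0.04, 0]
    - [-0.01, 0.08, 0]
    - [-0.018, 0.12, 0]
    - [-0.025, 0.16, 0.01]
    - [-0.032, 0.2, 0.03]
    - [-0.028, 0.212, 0.05]
    - [-0.025, 0.212, 0.075]
    - [-0.023, 0.212, 0.095]
    - [-0.023, 0.212, 0.107]
    - [-0.023, 0.212, 0.107]
    - [-0.023, 0.212, 0.107]
    - [-0.023, 0.212, 0.107]
  dr:
    - [0, 0, 2]
    - [0, 0, 4]
    - [0, 0, 7.2]
    - [0, 0, 7.2]
    - [0, 0, 7.2]
    - [0, 0, 7.2]
    - [0, 0, 7.2]
    - [0, 0, 7.2]
    - [0, 0, 7.2]
    - [0, 0, 7.2]
    - [0, 0, 7.2]
    - [0, 0, 7.2]

```text
t: 32.8
tool_pos: [0.6202, -0.0377, 0.0615]
orientation: [0.024, 1.0, -0.001, -0.0]
wrist_force: [0.5, 0.2, -3.9]
finger_gap: 0.0577
gripper_force: 66.7
```

```bash
python3 - <<'E'
from h import *
M=Rt(87.25);print(manip.get_obs()["wrist_force"].round(1))
plan([(drumpose(.075,-.057,.0205,.006,.0),M),(drumpose(.075,-.057,.0205,.0,.0),M)])
o=manip.get_obs();c=cam("wrist",o);cv2.imwrite("pics/w6.png",manip.get_image("wrist"))
E
```

```text
[ 0.5  0.2 -3.9]
t 32.8 tcp [ 0.6202 -0.0377  0.0615] gap 0.0577 j7 1.48
[0.001, 0.001, 0.006] [-0.1, -0.0, 0.0]
[-0.005, 0.001, 0.006] [-0.1, -0.0, 0.0]
```

Now lower it to the face, then ease it downhill onto the chock.

Emit:
carry_out:
  jaw: [1, 1, 1, 1, 1]
  dp:
    - [0, 0, 0.003]
    - [0, 0, 0.005]
    - [0, 0, 0.006]
    - [0, 0, 0.006]
    - [0, 0, 0.006]
  dr:
    - [0, 0, 0]
    - [0, 0, 0]
    - [0, 0, 0]
    - [0, 0, 0]
    - [0, 0, 0]

```text
t: 33.35
tool_pos: [0.62, -0.0375, 0.0557]
orientation: [0.024, 1.0, -0.001, -0.0]
wrist_force: [-4.5, 0.6, 13.1]
finger_gap: 0.0576
gripper_force: 68.7
```

Emit:
carry_out:
  jaw: [1, 1, 0.2, -0.2, -0.4, -0.4]
  dp:
    - [0, 0, -0.001]
    - [0, 0, -0.001]
    - [0, 0, -0.001]
    - [0, 0, -0.001]
    - [0, 0, -0.001]
    - [0, 0, -0.001]
  dr:
    - [0, 0, 0]
    - [0, 0, 0]
    - [0, 0, 0]
    - [0, 0, 0]
    - [0, 0, 0]
    - [0, 0, 0]

```text
t: 33.95
tool_pos: [0.6198, -0.0376, 0.0557]
orientation: [0.024, 1.0, -0.001, -0.001]
wrist_force: [-0.4, -0.7, 0.8]
finger_gap: 0.0598
gripper_force: 0.0
```

Emit:
carry_out:
  jaw: [-0.6, -0.65, -0.65, -0.65, -0.65, -0.65, -0.65, -0.65]
  dp:
    - [0, 0, 0]
    - [0, 0, 0]
    - [0, 0, -0.01]
    - [0, 0, -0.04]
    - [0, 0, -0.08]
    - [0, 0, -0.13]
    - [0, 0, -0.15]
    - [0, 0, -0.15]
  dr:
    - [0, 0, 0]
    - [0, 0, 0]
    - [0, 0, 0]
    - [0, 0, 0]
    - [0, 0, 0]
    - [0, 0, 0]
    - [0, 0, 0]
    - [0, 0, 0]

```text
t: 34.75
tool_pos: [0.6215, -0.0374, 0.21]
orientation: [0.024, 1.0, -0.001, 0.002]
wrist_force: [0.3, 0.2, -0.8]
finger_gap: 0.0703
gripper_force: 0.0
```

```bash
python3 - <<'E'
from h import *
o=manip.get_obs()
a=manip.get_image("side");b=manip.get_image("wrist")
cv2.imwrite("pics/s7.png",np.hstack([cv2.resize(a[170:340,220:440],None,fx=1.8,fy=1.8),cv2.resize(b,(408,306))]))
plan([([.534,-.2605,.16],Rt(94.5)),([.534,-.2605,.09],Rt(94.5)),([.534,-.2605,.018],Rt(94.5))])
E
```

```text
t 34.9 tcp [ 0.6199 -0.0373  0.2063] gap 0.0701 j7 1.49
[0.075, -0.227, 0.047] [-0.1, -0.1, -7.2]
[0.075, -0.227, 0.117] [-0.1, -0.1, -7.2]
[0.075, -0.227, 0.189] [-0.1, -0.1, -7.2]
```

View pics/s7.png

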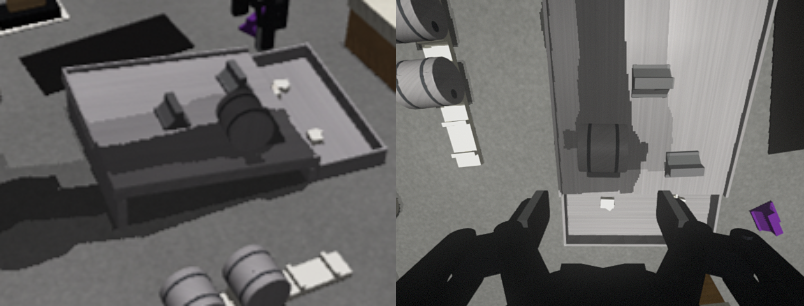

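The first drum rests against its chock on the board. On to the second.

Emit:
carry_out:
  jaw: [-1, -1, -1, -1, -1, -1, -1, -1, -1]
  dp:
    - [0.015, -0.04, 0]
    - [0.03, -0.08, 0]
    - [0.045, -0.12, 0.01]
    - [0.06, -0.16, 0.03]
    - [0.075, -0.2, 0.05]
    - [0.075, -0.227, 0.09]
    - [0.075, -0.227, 0.1]
    - [0.075, -0.227, 0.1]
    - [0.075, -0.227, 0.1]
  dr:
    - [0, 0, -2]
    - [0, 0, -5]
    - [0, 0, -7.2]
    - [0, 0, -7.2]
    - [0, 0, -7.2]
    - [0, 0, -7.2]
    - [0, 0, -7.2]
    - [0, 0, -7.2]
    - [0, 0, -7.2]

```text
t: 35.75
tool_pos: [0.5345, -0.2596, 0.1063]
orientation: [-0.04, 0.999, -0.0, -0.001]
wrist_force: [0.8, 0.1, 0.8]
finger_gap: 0.0853
gripper_force: 0.0
```

```bash
python3 - <<'E'
from h import *
plan([([.534,-.2605,.018],Rt(94.5))])
E
```

```text
t 35.8 tcp [ 0.5345 -0.2596  0.1063] gap 0.0853 j7 1.99
[0.0, -0.001, 0.088] [-0.0, -0.1, 0.0]
```

Emit:
carry_out:
  jaw: [-1, -1, -1, -1, -0.4, 0, 0.5, 1, 1, 1]
  dp:
    - [0, -0.001, 0.04]
    - [0, -0.001, 0.075]
    - [0, -0.001, 0.088]
    - [0, -0.001, 0.088]
    - [0, -0.001, 0.088]
    - [0, -0.001, 0.088]
    - [0, -0.001, 0.088]
    - [0, -0.001, 0.088]
    - [0, -0.001, 0.088]
    - [0, -0.001, 0.088]
  dr:
    - [0, 0, 0]
    - [0, 0, 0]
    - [0, 0, 0]
    - [0, 0, 0]
    - [0, 0, 0]
    - [0, 0, 0]
    - [0, 0, 0]
    - [0, 0, 0]
    - [0, 0, 0]
    - [0, 0, 0]

```text
t: 36.75
tool_pos: [0.5351, -0.2622, 0.0202]
orientation: [-0.039, 0.999, -0.001, 0.0]
wrist_force: [-0.5, -0.1, 9.7]
finger_gap: 0.0577
gripper_force: 62.0
```

Emit:
carry_out:
  jaw: [1, 1, 1, 1, 1, 1, 1]
  dp:
    - [0, 0, 0]
    - [0, 0, -0.03]
    - [0, 0, -0.07]
    - [0, 0, -0.11]
    - [0, 0, -0.15]
    - [0, 0, -0.17]
    - [0, 0, -0.17]
  dr:
    - [0, 0, 0]
    - [0, 0, 0]
    - [0, 0, 0]
    - [0, 0, 0]
    - [0, 0, 0]
    - [0, 0, 0]
    - [0, 0, 0]

```text
t: 37.45
tool_pos: [0.5356, -0.2621, 0.1921]
orientation: [-0.039, 0.999, -0.002, 0.002]
wrist_force: [0.3, 0.1, -5.1]
finger_gap: 0.0574
gripper_force: 67.5
```

```bash
python3 - <<'E'
from h import *
M=Rt(87.25);print(manip.get_obs()["wrist_force"])
plan([(drumpose(.075,.054,.0205,.006,.09),M),(drumpose(.075,.054,.0205,.006,.006),M)])
E
```

```text
[ 0.311434    0.12274219 -5.06567522]
t 37.5 tcp [ 0.5356 -0.2621  0.1921] gap 0.0574 j7 2.0
[-0.124, 0.327, 0.046] [-0.2, 0.2, 7.2]
[-0.115, 0.328, 0.129] [-0.2, 0.2, 7.2]
```

Emit:
carry_out:
  jaw: [1, 1, 1, 1, 1, 1, 1, 1, 1, 1, 1, 1]
  dp:
    - [-0.015, 0.04, 0]
    - [-0.03, 0.08, 0]
    - [-0.045, 0.12, 0]
    - [-0.06, 0.16, 0]
    - [-0.075, 0.2, 0]
    - [-0.09, 0.24, 0]
    - [-0.11, 0.285, 0.02]
    - [-0.124, 0.327, 0.045]
    - [-0.118, 0.328, 0.085]
    - [-0.115, 0.328, 0.118]
    - [-0.115, 0.328, 0.129]
    - [-0.115, 0.328, 0.129]
  dr:
    - [0, 0, 2]
    - [0, 0, 4]
    - [0, 0, 7.2]
    - [0, 0, 7.2]
    - [0, 0, 7.2]
    - [0, 0, 7.2]
    - [0, 0, 7.2]
    - [0, 0, 7.2]
    - [0, 0, 7.2]
    - [0, 0, 7.2]
    - [0, 0, 7.2]
    - [0, 0, 7.2]

```text
t: 38.65
tool_pos: [0.6225, 0.0741, 0.0573]
orientation: [0.024, 1.0, -0.001, -0.002]
wrist_force: [-0.3, -0.1, -3.2]
finger_gap: 0.0572
gripper_force: 67.1
```

Emit:
carry_out:
  jaw: [1, 1, 1]
  dp:
    - [0, 0, 0]
    - [0, 0, 0.002]
    - [0, 0, 0.002]
  dr:
    - [0, 0, 0]
    - [0, 0, 0]
    - [0, 0, 0]

```text
t: 38.95
tool_pos: [0.6231, 0.0741, 0.0567]
orientation: [0.024, 1.0, -0.001, -0.001]
wrist_force: [0.2, -0.7, -4.2]
finger_gap: 0.0579
gripper_force: 67.1
```

```bash
python3 - <<'E'
from h import *
M=Rt(87.25);print(manip.get_obs()["wrist_force"].round(1))
plan([(drumpose(.075,.054,.0202,.006,.0),M),(drumpose(.075,.054,.0202,.0,.0),M)])
E
```

```text
[ 0.2 -0.7 -4.2]
t 39.0 tcp [0.6231 0.0741 0.0567] gap 0.0579 j7 1.3
[-0.002, -0.0, 0.0] [-0.1, -0.1, 0.0]
[-0.008, -0.0, 0.001] [-0.1, -0.1, 0.0]
```

Emit:
carry_out:
  jaw: [1, 1, 1, 1]
  dp:
    - [0, 0, 0.001]
    - [0, 0, 0.002]
    - [0, 0, 0.002]
    - [0, 0, 0.002]
  dr:
    - [0, 0, 0]
    - [0, 0, 0]
    - [0, 0, 0]
    - [0, 0, 0]

```text
t: 39.35
tool_pos: [0.6233, 0.0742, 0.0552]
orientation: [0.024, 1.0, -0.001, -0.001]
wrist_force: [-3.8, -0.7, 7.9]
finger_gap: 0.0572
gripper_force: 68.6
```

Emit:
carry_out:
  jaw: [1, 1, 1, 1, 1, 1]
  dp:
    - [0, 0, -0.001]
    - [-0.001, 0, -0.001]
    - [-0.002, 0, -0.001]
    - [-0.003, 0, -0.001]
    - [-0.003, 0, -0.001]
    - [-0.003, 0, -0.001]
  dr:
    - [0, 0, 0]
    - [0, 0, 0]
    - [0, 0, 0]
    - [0, 0, 0]
    - [0, 0, 0]
    - [0, 0, 0]

```text
t: 39.95
tool_pos: [0.626, 0.0741, 0.0554]
orientation: [0.024, 1.0, -0.001, -0.001]
wrist_force: [-0.2, -0.9, -4.8]
finger_gap: 0.0574
gripper_force: 67.5
```

Emit:
carry_out:
  jaw: [1, 1, 1, 1, 1]
  dp:
    - [-0.001, 0, 0]
    - [-0.002, 0, 0]
    - [-0.003, 0, 0.0005]
    - [-0.003, 0, 0.0005]
    - [-0.003, 0, 0.0005]
  dr:
    - [0, 0, 0]
    - [0, 0, 0]
    - [0, 0, 0]
    - [0, 0, 0]
    - [0, 0, 0]

```text
t: 40.45
tool_pos: [0.6291, 0.0739, 0.055]
orientation: [0.024, 1.0, -0.001, -0.001]
wrist_force: [-0.1, -0.8, -4.0]
finger_gap: 0.0577
gripper_force: 67.5
```

Emit:
carry_out:
  jaw: [1, 1, 1, 1, 1]
  dp:
    - [-0.001, 0, 0]
    - [-0.002, 0, 0]
    - [-0.003, 0, 0.0003]
    - [-0.003, 0, 0.0003]
    - [-0.003, 0, 0.0003]
  dr:
    - [0, 0, 0]
    - [0, 0, 0]
    - [0, 0, 0]
    - [0, 0, 0]
    - [0, 0, 0]

```text
t: 40.95
tool_pos: [0.6321, 0.0738, 0.0547]
orientation: [0.024, 1.0, -0.001, -0.001]
wrist_force: [0.9, -0.2, -3.7]
finger_gap: 0.0575
gripper_force: 67.5
```

Emit:
carry_out:
  jaw: [1, 1, 0.2, -0.2, -0.4, -0.5, -0.65, -0.65, -0.65, -0.65, -0.65, -0.65]
  dp:
    - [0, 0, 0.0007]
    - [0, 0, 0.0007]
    - [0, 0, 0.0007]
    - [0, 0, 0.0007]
    - [0, 0, 0.0007]
    - [0, 0, 0.0007]
    - [0, 0, 0.0007]
    - [0, 0, -0.01]
    - [0, 0, -0.05]
    - [0, 0, -0.09]
    - [0, 0, -0.13]
    - [0, 0, -0.15]
  dr:
    - [0, 0, 0]
    - [0, 0, 0]
    - [0, 0, 0]
    - [0, 0, 0]
    - [0, 0, 0]
    - [0, 0, 0]
    - [0, 0, 0]
    - [0, 0, 0]
    - [0, 0, 0]
    - [0, 0, 0]
    - [0, 0, 0]
    - [0, 0, 0]

```text
t: 42.15
tool_pos: [0.6334, 0.0742, 0.2092]
orientation: [0.024, 1.0, -0.0, 0.001]
wrist_force: [0.3, -0.7, -0.2]
finger_gap: 0.0702
gripper_force: 0.0
```

```bash
python3 - <<'E'
from h import *
plan([([.4545,-.2645,.16],Rt(94.5)),([.4545,-.2645,.1],Rt(94.5))])
E
```

```text
t 42.1 tcp [0.6334 0.0742 0.2092] gap 0.0702 j7 1.31
[0.163, -0.347, 0.049] [-0.1, 0.1, -7.2]
[0.163, -0.347, 0.109] [-0.1, 0.1, -7.2]
```

Emit:
carry_out:
  jaw: [-0.8, -0.8, -0.8, -0.8, -0.8, -0.8, -0.8, -0.8, -0.8, -0.8, -0.8, -0.8]
  dp:
    - [0.02, -0.04, 0]
    - [0.04, -0.08, 0]
    - [0.06, -0.12, 0]
    - [0.08, -0.16, 0]
    - [0.1, -0.2, 0]
    - [0.12, -0.24, 0.01]
    - [0.14, -0.29, 0.03]
    - [0.163, -0.33, 0.06]
    - [0.163, -0.347, 0.09]
    - [0.163, -0.347, 0.105]
    - [0.163, -0.347, 0.105]
    - [0.163, -0.347, 0.105]
  dr:
    - [0, 0, -2]
    - [0, 0, -4]
    - [0, 0, -7.2]
    - [0, 0, -7.2]
    - [0, 0, -7.2]
    - [0, 0, -7.2]
    - [0, 0, -7.2]
    - [0, 0, -7.2]
    - [0, 0, -7.2]
    - [0, 0, -7.2]
    - [0, 0, -7.2]
    - [0, 0, -7.2]

```text
t: 43.35
tool_pos: [0.4535, -0.2647, 0.1015]
orientation: [-0.039, 0.999, -0.001, -0.001]
wrist_force: [0.4, 0.4, 0.1]
finger_gap: 0.0767
gripper_force: 0.0
```

```bash
python3 - <<'E'
from h import *
plan([([.4545,-.2655,.018],Rt(94.5))])
S=manip.get_image("scene");D=manip.get_image("side")
cv2.imwrite("pics/s8.png",np.hstack([cv2.resize(S[190:360,190:390],None,fx=2,fy=2),cv2.resize(D[170:340,240:440],None,fx=2,fy=2)]))
cv2.imwrite("pics/S8.png",S);cv2.imwrite("pics/D8.png",D)
E
```

```text
t 43.4 tcp [ 0.4535 -0.2647  0.1015] gap 0.0767 j7 2.07
[-0.001, -0.001, 0.084] [-0.1, -0.1, 0.0]
```

View pics/s8.png

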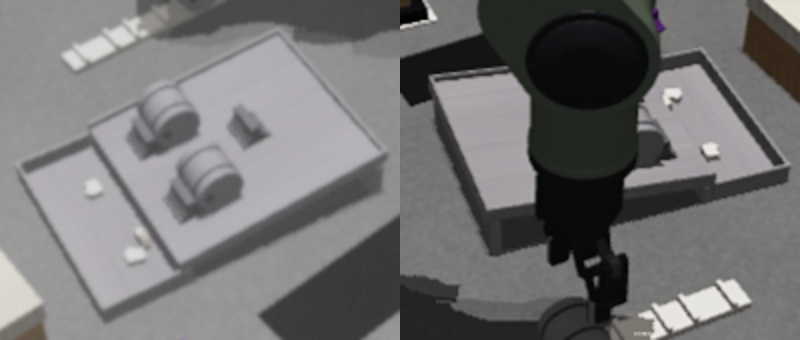

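Both drums rest against their chocks (scene crop 165,118 and 207,180), and the chips stay in the tray. Third drum now.

Emit:
carry_out:
  jaw: [-0.8, -0.8, -0.8, -0.8, -0.4, 0, 0.5, 1, 1, 1]
  dp:
    - [0, -0.001, 0.04]
    - [0, -0.001, 0.075]
    - [0, -0.001, 0.084]
    - [0, -0.001, 0.084]
    - [0, -0.001, 0.084]
    - [0, -0.001, 0.084]
    - [0, -0.001, 0.084]
    - [0, -0.001, 0.084]
    - [0, -0.001, 0.084]
    - [0, -0.001, 0.084]
  dr:
    - [0, 0, 0]
    - [0, 0, 0]
    - [0, 0, 0]
    - [0, 0, 0]
    - [0, 0, 0]
    - [0, 0, 0]
    - [0, 0, 0]
    - [0, 0, 0]
    - [0, 0, 0]
    - [0, 0, 0]

```text
t: 44.45
tool_pos: [0.4538, -0.2665, 0.0185]
orientation: [-0.039, 0.999, -0.001, 0.0]
wrist_force: [-1.0, 0.9, 6.6]
finger_gap: 0.0577
gripper_force: 62.9
```

Emit:
carry_out:
  jaw: [1, 1, 1, 1, 1, 1, 1]
  dp:
    - [0, 0, 0]
    - [0, 0, -0.03]
    - [0, 0, -0.07]
    - [0, 0, -0.11]
    - [0, 0, -0.15]
    - [0, 0, -0.17]
    - [0, 0, -0.17]
  dr:
    - [0, 0, 0]
    - [0, 0, 0]
    - [0, 0, 0]
    - [0, 0, 0]
    - [0, 0, 0]
    - [0, 0, 0]
    - [0, 0, 0]

```text
t: 45.15
tool_pos: [0.4544, -0.2665, 0.1905]
orientation: [-0.039, 0.999, -0.002, 0.002]
wrist_force: [0.6, -0.3, -6.0]
finger_gap: 0.0574
gripper_force: 68.3
```

```bash
python3 - <<'E'
from h import *
M=Rt(87.25);print(manip.get_obs()["wrist_force"])
plan([(drumpose(-.04,0,.0202,.004,.08),M),(drumpose(-.04,0,.0202,.004,.006),M)])
E
```

```text
[ 0.64922977 -0.2918196  -6.01960165]
t 45.1 tcp [ 0.4544 -0.2665  0.1905] gap 0.0574 j7 2.07
[-0.086, 0.286, 0.042] [-0.2, 0.2, 7.2]
[-0.078, 0.287, 0.115] [-0.2, 0.2, 7.2]
```

Emit:
carry_out:
  jaw: [1, 1, 1, 1, 1, 1, 1, 1, 1, 1, 1, 1]
  dp:
    - [-0.01, 0.04, 0]
    - [-0.025, 0.08, 0]
    - [-0.035, 0.12, 0]
    - [-0.05, 0.16, 0]
    - [-0.065, 0.2, 0]
    - [-0.08, 0.24, 0.02]
    - [-0.086, 0.286, 0.042]
    - [-0.08, 0.287, 0.08]
    - [-0.078, 0.287, 0.105]
    - [-0.078, 0.287, 0.115]
    - [-0.078, 0.287, 0.115]
    - [-0.078, 0.287, 0.115]
  dr:
    - [0, 0, 2]
    - [0, 0, 4]
    - [0, 0, 7.2]
    - [0, 0, 7.2]
    - [0, 0, 7.2]
    - [0, 0, 7.2]
    - [0, 0, 7.2]
    - [0, 0, 7.2]
    - [0, 0, 7.2]
    - [0, 0, 7.2]
    - [0, 0, 7.2]
    - [0, 0, 7.2]

```text
t: 46.35
tool_pos: [0.5088, 0.0259, 0.0718]
orientation: [0.024, 1.0, -0.001, -0.0]
wrist_force: [0.3, 0.3, -4.6]
finger_gap: 0.0574
gripper_force: 67.7
```

```bash
python3 - <<'E'
from h import *
M=Rt(87.25);print(manip.get_obs()["wrist_force"].round(1))
plan([(drumpose(-.04,0,.021,.003,.0),M),(drumpose(-.04,0,.021,.0,.0),M)])
E
```

```text
[ 0.3  0.3 -4.6]
t 46.4 tcp [0.5088 0.0259 0.0718] gap 0.0574 j7 1.33
[-0.002, -0.001, 0.004] [-0.1, -0.1, -0.0]
[-0.005, -0.001, 0.005] [-0.1, -0.1, -0.0]
```

Emit:
carry_out:
  jaw: [1, 1, 1, 1, 1]
  dp:
    - [-0.002, -0.001, 0.002]
    - [-0.003, -0.001, 0.004]
    - [-0.003, -0.001, 0.005]
    - [-0.003, -0.001, 0.005]
    - [-0.003, -0.001, 0.005]
  dr:
    - [0, 0, 0]
    - [0, 0, 0]
    - [0, 0, 0]
    - [0, 0, 0]
    - [0, 0, 0]

```text
t: 46.85
tool_pos: [0.5112, 0.025, 0.0661]
orientation: [0.024, 1.0, -0.001, -0.001]
wrist_force: [-0.5, -0.4, -4.3]
finger_gap: 0.0575
gripper_force: 67.9
```

Emit:
carry_out:
  jaw: [1, 1, 1, 1]
  dp:
    - [0, 0, 0.001]
    - [-0.001, 0, 0.002]
    - [-0.001, 0, 0.002]
    - [-0.001, 0, 0.002]
  dr:
    - [0, 0, 0]
    - [0, 0, 0]
    - [0, 0, 0]
    - [0, 0, 0]

```text
t: 47.25
tool_pos: [0.5123, 0.0251, 0.0655]
orientation: [0.024, 1.0, -0.001, -0.001]
wrist_force: [-10.5, 0.7, 33.3]
finger_gap: 0.0576
gripper_force: 72.3
```

Emit:
carry_out:
  jaw: [1, 1, 0.2, -0.2, -0.4, -0.5, -0.65, -0.65, -0.65, -0.65, -0.65, -0.65]
  dp:
    - [0, 0, -0.0015]
    - [0, 0, -0.0015]
    - [0, 0, -0.0015]
    - [0, 0, -0.0015]
    - [0, 0, -0.0015]
    - [0, 0, -0.0015]
    - [0, 0, -0.0015]
    - [0, 0, -0.01]
    - [0, 0, -0.05]
    - [0, 0, -0.09]
    - [0, 0, -0.13]
    - [0, 0, -0.17]
  dr:
    - [0, 0, 0]
    - [0, 0, 0]
    - [0, 0, 0]
    - [0, 0, 0]
    - [0, 0, 0]
    - [0, 0, 0]
    - [0, 0, 0]
    - [0, 0, 0]
    - [0, 0, 0]
    - [0, 0, 0]
    - [0, 0, 0]
    - [0, 0, 0]

```text
t: 48.45
tool_pos: [0.5122, 0.0252, 0.2364]
orientation: [0.024, 1.0, -0.001, -0.001]
wrist_force: [0.6, 0.2, -1.4]
finger_gap: 0.0704
gripper_force: 0.0
```

Emit:
carry_out:
  jaw: [-0.65, -0.65, -0.65, -0.65, -0.65, -0.65, -0.65, -0.65, -0.65, -0.65, -0.65]
  dp:
    - [0.01, 0.04, -0.01]
    - [0.02, 0.08, -0.02]
    - [0.03, 0.12, -0.03]
    - [0.03, 0.16, -0.04]
    - [0.03, 0.2, -0.04]
    - [0.03, 0.24, -0.04]
    - [0.03, 0.24, -0.04]
    - [0.03, 0.24, -0.04]
    - [0.03, 0.24, -0.04]
    - [0.03, 0.24, -0.04]
    - [0.03, 0.24, -0.04]
  dr:
    - [0, 0, 0]
    - [0, 0, 0]
    - [0, 0, 0]
    - [0, 0, 0]
    - [0, 0, 0]
    - [0, 0, 0]
    - [0, 0, 0]
    - [0, 0, 0]
    - [0, 0, 0]
    - [0, 0, 0]
    - [0, 0, 0]

```text
t: 49.55
tool_pos: [0.4942, 0.2657, 0.2739]
orientation: [0.024, 1.0, -0.001, -0.001]
wrist_force: [0.2, 0.4, 0.1]
finger_gap: 0.0702
gripper_force: 0.0
```

```bash
python3 - <<'E'
from h import *
o=manip.get_obs();print(o["tool_pos"],o["t"])
S=manip.get_image("scene");D=manip.get_image("side");W=manip.get_image("wrist")
for n,i in(("S9",S),("D9",D),("W9",W)):cv2.imwrite(f"pics/{n}.png",i)
s=cam("scene");d=cam("side")
# change masks vs earlier pictures, over the board
for n,im,old,c in(("scene",S,cv2.imread("pics/S8.png"),s),("side",D,cv2.imread("pics/side0.png"),d)):
    m=(cv2.absdiff(im,old).max(2)>30).astype(np.uint8);m=cv2.morphologyEx(m,cv2.MORPH_OPEN,np.ones((3,3)))
    k,l,st,cc=cv2.connectedComponentsWithStats(m)
    for i in range(1,k):
        if st[i,4]>40: print(n,st[i],cc[i].round(0),W2B(onz(c,*cc[i],.08)).round(3))
    print("expected drum",[proj(c,B2W(x,y,.03))[0].round(0).tolist() for x,y in((-.073,0),(.042,-.057),(.042,.054))])
# scraper and white blobs
for im,n,c in((S,"scene",s),(D,"side",d)):
    h=cv2.cvtColor(im,cv2.COLOR_BGR2HSV)
    k,l,st,cc=cv2.connectedComponentsWithStats(((h[...,0]>8)&(h[...,0]<25)&(h[...,1]>90)&(h[...,2]>110)).astype(np.uint8))
    print(n,"wood",[(cc[i].round(1).tolist(),st[i,4]) for i in range(1,k) if st[i,4]>40])
    k,l,st,cc=cv2.connectedComponentsWithStats(((h[...,2]>185)&(h[...,1]<40)).astype(np.uint8))
    for i in range(1,k):
        X=W2B(onz(c,*cc[i],.009))
        if st[i,4]>10 and -.2<X[0]<.3 and abs(X[1])<.15: print(n,"white",cc[i].round(1),st[i,4],X.round(3))
E
```

```text
[0.4941907  0.26568145 0.27388911] 49.55
scene [  252     0   201   212 14803] [336. 122.] [-0.356 -0.414  0.08 ]
scene [ 407    0   68  103 3690] [442.  38.] [-0.944 -0.647  0.08 ]
scene [ 473    0   51  127 3563] [501.  52.] [-1.052 -0.465  0.08 ]
scene [395  43  14  16 161] [401.  50.] [-0.771 -0.655  0.08 ]
scene [519  60  11  14 116] [524.  66.] [-1.056 -0.357  0.08 ]
scene [399  63  43  15 386] [419.  72.] [-0.738 -0.511  0.08 ]
scene [526  70   6  13  61] [529.  76.] [-1.025 -0.301  0.08 ]
scene [512  90  23  54 347] [524. 116.] [-0.856 -0.144  0.08 ]
scene [ 345  185  119  143 5958] [406. 246.] [-0.236  0.107  0.08 ]
scene [474 201  12   7  65] [480. 204.] [-0.488  0.084  0.08 ]
scene [309 233  33  29 451] [326. 247.] [-0.067  0.009  0.08 ]
scene [ 418  331   56   57 1809] [445. 359.] [-0.116  0.409  0.08 ]
scene [383 340  18  13 134] [392. 347.] [-0.04   0.328  0.08 ]
expected drum [[325.0, 242.0], [272.0, 248.0], [294.0, 278.0]]
side [  2   0  10  43 317] [ 7. 19.] [-0.792  1.647  0.08 ]
side [  77    0   25  160 2464] [88. 65.] [-0.504  1.093  0.08 ]
side [ 123    0   37  
[... 1811 characters left out ...]
 15  13  96] [118. 345.] [-0.508 -0.21   0.08 ]
side [ 72 346  31  16 273] [ 87. 352.] [-0.564 -0.209  0.08 ]
side [319 352  27  14 168] [332. 358.] [-0.135 -0.372  0.08 ]
expected drum [[302.0, 226.0], [357.0, 235.0], [339.0, 207.0]]
scene wood [([167.1, 155.2], np.int32(83)), ([452.1, 354.5], np.int32(173)), ([633.3, 370.6], np.int32(202))]
scene white [236.2 282.7] 62 [ 0.15  -0.057  0.009]
scene white [259.8 305.3] 23 [0.132 0.036 0.009]
scene white [256.6 316.3] 64 [0.153 0.061 0.009]
side wood [([150.9, 71.1], np.int32(57)), ([233.4, 152.8], np.int32(65)), ([495.2, 321.2], np.int32(168))]
side white [375.2 216.6] 40 [0.154 0.066 0.009]
side white [394.8 243.8] 32 [ 0.156 -0.048  0.009]
```

The third drum is in place, but the scraper has been knocked aside: its handle moved from scene (450,342) to (452,354). I'll measure it and set it right.

```bash
python3 - <<'E'
from h import *
s=cam("scene");d=cam("side")
S8=cv2.imread("pics/S8.png");h=cv2.cvtColor(S8,cv2.COLOR_BGR2HSV)
k,l,st,cc=cv2.connectedComponentsWithStats(((h[...,0]>8)&(h[...,0]<25)&(h[...,1]>90)&(h[...,2]>110)).astype(np.uint8));print([cc[i].round(1) for i in range(1,k) if st[i,4]>100])
for a,b in(((450.1,342.2),(230.1,158.4)),((452.1,354.5),(233.4,152.8))): print(tri(ray(s,*a),ray(d,*b)))
c=cam("wrist");W=cv2.imread("pics/W9.png");h=cv2.cvtColor(W,cv2.COLOR_BGR2HSV)
k,l,st,cc=cv2.connectedComponentsWithStats(((h[...,0]>8)&(h[...,0]<28)&(h[...,1]>70)&(h[...,2]>110)).astype(np.uint8))
for i in range(1,k):
    if st[i,4]>80:
        r=cv2.minAreaRect(cv2.findContours((l==i).astype(np.uint8),0,2)[0][0]);print(st[i],r,[onz(c,*q,.066).round(4)[:2].tolist() for q in cv2.boxPoints(r)])
plan([([.5,.42,.27],Rt(90))])
E
```

```text
[array([445. , 339.7]), array([633.3, 370.6])]
(array([0.44160765, 0.40302437, 0.06408365]), np.float64(0.0003703288976044869))
(array([0.45843412, 0.42851751, 0.063421  ]), np.float64(0.00031269552683289576))
[ 480  136   25   64 1194] ((491.9549560546875, 167.49591064453125), (19.01250648498535, 64.7330551147461), 5.19442892074585) [[0.488, 0.4191], [0.4272, 0.4201], [0.4296, 0.4379], [0.4906, 0.4379]]
t 49.7 tcp [0.4941 0.2661 0.2738] gap 0.0702 j7 0.88
[0.001, 0.154, 0.003] [-0.1, -0.1, -2.7]
```

Emit:
carry_out:
  jaw: [-1, -1, -1, -1, -1, -1, -1, -1]
  dp:
    - [0, 0.04, 0]
    - [0, 0.08, 0.01]
    - [0, 0.12, 0.02]
    - [0, 0.154, 0.04]
    - [0, 0.154, 0.07]
    - [0, 0.154, 0.07]
    - [0, 0.154, 0.07]
    - [0, 0.154, 0.07]
  dr:
    - [0, 0, -2.7]
    - [0, 0, -2.7]
    - [0, 0, -2.7]
    - [0, 0, -2.7]
    - [0, 0, -2.7]
    - [0, 0, -2.7]
    - [0, 0, -2.7]
    - [0, 0, -2.7]

```text
t: 50.5
tool_pos: [0.502, 0.4198, 0.2052]
orientation: [0.001, 1.0, -0.0, -0.0]
wrist_force: [-0.1, 0.0, 0.4]
finger_gap: 0.0853
gripper_force: 0.0
```

```bash
python3 - <<'E'
from h import *
o=manip.get_obs();W=manip.get_image("wrist");cv2.imwrite("pics/W10.png",W);c=cam("wrist",o);h=cv2.cvtColor(W,cv2.COLOR_BGR2HSV)
m=((h[...,0]>8)&(h[...,0]<28)&(h[...,1]>70)&(h[...,2]>110)).astype(np.uint8)
k,l,st,cc=cv2.connectedComponentsWithStats(m)
for i in range(1,k):
    if st[i,4]>300:
        r=cv2.minAreaRect(cv2.findContours((l==i).astype(np.uint8),0,2)[0][0]);X=np.array([onz(c,*q,.066) for q in cv2.boxPoints(r)]);print(st[i],r,X.round(4)[:,:2].tolist(),X.mean(0))
# pad: white region
m=((h[...,2]>200)&(h[...,1]<30)).astype(np.uint8);k,l,st,cc=cv2.connectedComponentsWithStats(m)
for i in range(1,k):
    if st[i,4]>300: print("white",st[i],onz(c,st[i,0],st[i,1],.003).round(3),onz(c,st[i,0]+st[i,2],st[i,1]+st[i,3],.003).round(3))
plan([([.459,.427,.1],Rt(90)),([.459,.427,.033],Rt(90))])
E
```

```text
[ 324  135   24   54 1087] ((335.5, 161.5), (53.0, 23.0), 90.0) [[0.4288, 0.4195], [0.4289, 0.4368], [0.4687, 0.4375], [0.4687, 0.4194]] [0.44878608 0.42827724 0.066     ]
white [ 259   74   79   95 4560] [0.377 0.362 0.003] [0.459 0.433 0.003]
white [  460   281   180   120 12061] [0.574 0.56  0.003] [0.724 0.785 0.003]
white [ 374  318   76  116 5530] [0.617 0.473 0.003] [0.771 0.569 0.003]
t 50.5 tcp [0.502  0.4199 0.2052] gap 0.0858 j7 0.71
[0.043, 0.007, 0.105] [-0.0, -0.0, -0.1]
[0.043, 0.007, 0.172] [-0.0, -0.0, -0.1]
```

Emit:
carry_out:
  jaw: [-1, -1, -1, -1, -1, -1, 0, 0.6, 1, 1, 1, 1]
  dp:
    - [0.02, 0.007, 0.03]
    - [0.043, 0.007, 0.07]
    - [0.043, 0.007, 0.11]
    - [0.043, 0.007, 0.15]
    - [0.043, 0.007, 0.171]
    - [0.043, 0.007, 0.171]
    - [0.043, 0.007, 0.171]
    - [0.043, 0.007, 0.171]
    - [0.043, 0.007, 0.171]
    - [0.043, 0.007, 0.171]
    - [0.043, 0.007, 0.171]
    - [0.043, 0.007, 0.171]
  dr:
    - [0, 0, 0]
    - [0, 0, 0]
    - [0, 0, 0]
    - [0, 0, 0]
    - [0, 0, 0]
    - [0, 0, 0]
    - [0, 0, 0]
    - [0, 0, 0]
    - [0, 0, 0]
    - [0, 0, 0]
    - [0, 0, 0]
    - [0, 0, 0]
  force: 50

```text
t: 51.75
tool_pos: [0.4581, 0.4273, 0.0331]
orientation: [0.0, 1.0, -0.0, -0.001]
wrist_force: [-1.4, 0.4, 7.9]
finger_gap: 0.0173
gripper_force: 55.7
```

Emit:
carry_out:
  jaw: [1, 1, 1, 1, 1, 1, 1, 1]
  dp:
    - [0, 0, -0.01]
    - [0, 0, -0.03]
    - [0.01, -0.015, -0.03]
    - [0.016, -0.032, -0.03]
    - [0.016, -0.032, -0.02]
    - [0.016, -0.032, -0.008]
    - [0.016, -0.032, -0.001]
    - [0.016, -0.032, -0.001]
  dr:
    - [0, 0, 0]
    - [0, 0, 0]
    - [0, 0, 0]
    - [0, 0, 0]
    - [0, 0, 0]
    - [0, 0, 0]
    - [0, 0, 0]
    - [0, 0, 0]

```text
t: 52.55
tool_pos: [0.4417, 0.3954, 0.0326]
orientation: [-0.0, 1.0, -0.001, -0.001]
wrist_force: [0.1, 0.3, -1.1]
finger_gap: 0.0172
gripper_force: 56.0
```

Emit:
carry_out:
  jaw: [1, 1, 0.5, 0.2, -0.1, -0.3, -0.3, -0.3, -0.3, -0.3, -0.3]
  dp:
    - [0, 0, 0.001]
    - [0, 0, 0.001]
    - [0, 0, 0.001]
    - [0, 0, 0.001]
    - [0, 0, 0.001]
    - [0, 0, 0]
    - [0, 0, -0.03]
    - [0, 0, -0.07]
    - [0, 0, -0.12]
    - [0, 0, -0.16]
    - [0, 0, -0.2]
  dr:
    - [0, 0, 0]
    - [0, 0, 0]
    - [0, 0, 0]
    - [0, 0, 0]
    - [0, 0, 0]
    - [0, 0, 0]
    - [0, 0, 0]
    - [0, 0, 0]
    - [0, 0, 0]
    - [0, 0, 0]
    - [0, 0, 0]

```text
t: 53.65
tool_pos: [0.4421, 0.3951, 0.2357]
orientation: [0.0, 1.0, -0.001, -0.001]
wrist_force: [0.4, -1.0, -0.2]
finger_gap: 0.0552
gripper_force: 0.0
```

Emit:
carry_out:
  jaw: [-0.3, -0.3, -0.3, -0.3, -0.3, -0.3, -0.3, -0.3]
  dp:
    - [0, 0.03, -0.02]
    - [0.02, 0.07, -0.02]
    - [0.04, 0.1, -0.02]
    - [0.06, 0.14, -0.02]
    - [0.06, 0.14, -0.02]
    - [0.06, 0.14, -0.02]
    - [0.06, 0.14, -0.02]
    - [0.06, 0.14, -0.02]
  dr:
    - [0, 0, 0]
    - [0, 0, 0]
    - [0, 0, 0]
    - [0, 0, 0]
    - [0, 0, 0]
    - [0, 0, 0]
    - [0, 0, 0]
    - [0, 0, 0]

```text
t: 54.45
tool_pos: [0.3832, 0.5344, 0.2536]
orientation: [0.001, 1.0, -0.001, -0.001]
wrist_force: [1.1, 0.1, -1.0]
finger_gap: 0.0557
gripper_force: 0.0
```

```bash
python3 - <<'E'
from h import *
s=cam("scene");d=cam("side");S=manip.get_image("scene");D=manip.get_image("side");q=[]
cv2.imwrite("pics/S11.png",S);cv2.imwrite("pics/D11.png",D)
print(manip.get_obs()["t"],manip.get_obs()["tool_pos"])
for im,c,n in((S,s,"scene"),(D,d,"side")):
    h=cv2.cvtColor(im,cv2.COLOR_BGR2HSV)
    k,l,st,cc=cv2.connectedComponentsWithStats(((h[...,0]>8)&(h[...,0]<25)&(h[...,1]>90)&(h[...,2]>110)).astype(np.uint8))
    print(n,[(cc[i].round(1).tolist(),int(st[i,4])) for i in range(1,k) if st[i,4]>40])
    q.append([cc[i] for i in range(1,k) if st[i,4]>40 and (400<cc[i][0]<500 and n=="scene" or 215<cc[i][0]<260 and n=="side")])
    k,l,st,cc=cv2.connectedComponentsWithStats(((h[...,2]>185)&(h[...,1]<40)).astype(np.uint8))
    for i in range(1,k):
        X=W2B(onz(c,*cc[i],.009))
        if st[i,4]>10 and -.2<X[0]<.3 and abs(X[1])<.15: print(n,"white",cc[i].round(1),st[i,4],X.round(3))
if q[0] and q[1]: print(tri(ray(s,*q[0][0]),ray(d,*q[1][0])))
for n,im,o in(("S",S,cv2.imread("pics/S9.png")),("D",D,cv2.imread("pics/D9.png"))):
    a,b=((190,190,200,170) if n=="S" else (240,170,200,170)),0
    x,y,w,hh=a; print(n,"changed px on board",int((cv2.absdiff(im,o).max(2)[y:y+hh,x:x+w]>40).sum()))
E
```

```text
54.55 [0.38297442 0.53463207 0.25359542]
scene [([167.1, 155.2], 83), ([447.8, 339.2], 192), ([633.3, 370.6], 203)]
scene white [236.2 282.6] 63 [ 0.15  -0.057  0.009]
scene white [259.7 305.3] 24 [0.132 0.035 0.009]
scene white [256.6 316.4] 65 [0.153 0.061 0.009]
side [([150.9, 71.0], 56), ([230.8, 159.8], 73), ([495.3, 321.2], 167)]
side white [375.2 216.6] 40 [0.154 0.066 0.009]
side white [394.8 243.8] 32 [ 0.156 -0.048  0.009]
(array([0.44113094, 0.39480611, 0.06467168]), np.float64(0.0005930602366753914))
S changed px on board 1650
D changed px on board 887
```

```bash
python3 - <<'E'
from h import *
for n,c in(("S","scene"),("D","side")):
    a=cv2.imread(f"pics/{n}9.png");b=cv2.imread(f"pics/{n}11.png")
    for x,y in((-.073,0),(.042,-.057),(.042,.054)):
        u,v=proj(cam(c),B2W(x,y,.03))[0].astype(int);w=22
        ga,gb=[cv2.cvtColor(i[v-w:v+w,u-w:u+w],cv2.COLOR_BGR2GRAY) for i in(a,b)]
        sh,r=cv2.phaseCorrelate(np.float32(cv2.Canny(ga,40,100)),np.float32(cv2.Canny(gb,40,100)))
        print(c,(u,v),np.round(sh,2),round(r,2))
E
```

```text
scene (np.int64(324), np.int64(241)) [0.4  0.34] 0.92
scene (np.int64(272), np.int64(248)) [0.56 0.36] 0.93
scene (np.int64(294), np.int64(278)) [0.48 0.54] 0.92
side (np.int64(302), np.int64(226)) [0.52 0.55] 0.97
side (np.int64(356), np.int64(235)) [0.51 0.5 ] 0.97
side (np.int64(339), np.int64(207)) [0.55 0.53] 0.99
```

The drums are unmoved, the scraper is upright and centred on its pad, and the three chips are in the tray. Handing in.

```bash
python3 -c "
from workcell import manip
print(manip.hand_in())"
```

```text
the job is handed in; nothing more can be done
None
```

The job is handed in with no verdict returned: all three chips are in the tray, all three drums rest across the slope against their chocks, and the scraper stands on its pad (it was knocked aside during the run and I put it back).

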